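# Set an articulator's incisal pin with a 3 mm feeler

### The job

The casts on this dental articulator are closed together and its incisal pin stands too high above the incisal table; before an incisal guide is moulded there, set the pin 3 mm off the table. Take the 3 mm feeler (green handle) from the rack, slide its blade flat between pin and table, press the pin down gently until it just rests on the blade, then hold the handle and draw the blade out against the light drag of the pin. Leave the casts closed and the pin at that setting, put the feeler back in its own place in the rack, and do not disturb the other things on the bench.

Things in the scene. Friction and masses are not known exactly. Their poses are not given: they have to be found in the camera images.
- articulator: Dental articulator, fixed to the bench; origin on the bench under its pin, x axis to the hinge at its back. A bar 30 mm wide, 20 mm high lies along x on the bench (76 mm wide under the pin). The plaster and casts, 56 mm wide, begin 45 mm behind the pin; the hinge is 125 mm behind it, 104 mm up, 124 mm wide. The upper arm, 28 mm wide, is up to 144 mm high.
- incisal_table (a point): Centre of the level top face of the articulator's dark incisal table, 50 mm above the bench; axes as the articulator's. It measures 40 mm along x and 50 mm along y, 8 mm thick on a post 22 mm wide. A blade can be slid over it along y from either side: both sides are open.
- pin_tip (a point): Lower end of the incisal pin, an upright steel rod 8 mm in diameter, straight above the middle of the incisal table. z axis up along the pin.
- pin_head (a point): Top of the pin's black head (20 mm in diameter, 9 mm high), 119 mm above the pin's lower end. Press here, straight down, to lower the pin. It runs through a clamp block, 30 x 34 mm, 120 to 136 mm above the bench, at the front end of the upper arm; a thumb screw 18 mm in diameter juts from the block along the articulator's y to 31 mm from the pin.
- incisal_pin (a joint): Height of the pin in its clamp in metres: with the casts closed it is the gap between the pin's lower end and the incisal table (0 touching, up to 0.015). The pin slides with a steady friction of about 5 N either way and stays where it is left. Once it rests on the blade, drawing the blade takes some 2 to 6 N.
- upper_member (a joint): Opening angle of the upper arm (0.5 kg) about its hinge at the back, in rad: 0 with the casts closed, growing as the front is lifted. Only its own weight keeps it shut; about 2.5 N at the pin lifts it.
- feeler3_grip (a point): Centre of the green handle of the 3 mm feeler, half-way up: 60 mm long (x), 12 mm wide (y), 14 mm high (z). The x axis points to the tip: the steel blade, 3 mm thick, 12 mm wide, lies in the handle's middle plane from 30 to 125 mm. 39 g, balancing about 54 mm from here: it lies by itself on the incisal table when the pin is over the blade 65 mm from here. In the rack x points 40 degrees downhill.
- feeler3_tip (a point): Round end of the blade of the green 3 mm feeler, 125 mm from the handle's centre, in the middle of its thickness; axes as the handle's.
- feeler2_grip (a point): Centre of the yellow handle of the 2 mm feeler, shaped like the green one but for its blade. To be left alone.
- feeler5_grip (a point): Centre of the red handle of the 5 mm feeler, shaped like the green one but for its blade. To be left alone.
- rack: White rack, 115 x 190 mm, fixed; origin on the bench, x downhill. Three places 60 mm apart along y (-60, 0, 60 mm), feelers in any order. Blades lie at 40 degrees, tip down against a lip 10 mm high, on a plate that reaches 82 mm up from the tip (upper edge 67 mm high, 8 mm behind the origin), between fins 18 mm apart and 9 mm high. The handles hang free beyond, 95 mm above the bench.
- fluid_bottle_mid (a point): White bottle of separating fluid, 48 mm in diameter, 145 mm high; this point is its middle. To be left alone.
- spare_cast_mid (a point): Loose blue dental cast about 50 x 60 mm, 27 mm high; this point is its middle. To be left alone.
There are look-alikes about, which are no part of the job. What is shaped like the part that bears feeler3_grip but orange, pink or turquoise is not meant.

How it is judged:
By the outcome, as a careful person would: the job done as asked, in the order asked, and still so for the second after the job is handed in, with the robot touching nothing.
It also fails if it takes over 67 s, if anything falls off the work surface, if the arm or the gripper's body presses on something with over 40 N, if the wrist force passes 120 N, or if a joint passes its speed limit or range.

### The arm

A 6-joint arm with a two-finger parallel gripper is mounted at the origin on the work surface. World frame = base frame: x ahead of the robot, y to its left, z up, the work surface at z = 0. Lengths are in m, angles in rad, forces in N, time in s.
With the tool pointing down it reaches from about 0.3 to 0.875 m from the base axis. Payload 4.2 kg.
Tool frame: the origin (TCP) lies midway between the tips of the shut fingers; the grasp point (between the pads) lies 19 mm behind it; x points along the fingers, y is the direction in which the jaws open and shut, and the axes are right-handed (so a half turn about x gives the same grasp; the last joint's range is limited). The gripper opens to 85 mm and grips with 20 to 120 N. Pads are 22 mm wide; open, the fingers measure 114 mm over their backs; the gripper's body (76 mm by 85 mm) begins 54 mm behind the grasp point. The pads swing forward as they close: fully open they stand 13 mm farther back than shut.
Start: joints at [1.138, 0.32, 1.565, -0, 1.257, -0.02], TCP at [0.231, 0.527, 0.231] pointing down, gripper open.
Joint ranges: [-3.11, 3.11], [-0.84, 2.01], [0.21, 2.61], [-1.34, 4.49], [0.05, 2.63], [-2.56, 2.56]. Speed limits (rad/s): [2.57, 2.57, 3.14, 3.14, 3.14, 3.14].

### API

Orientations are given as [roll, pitch, yaw] about the fixed x, y, z axes, in that order (R = Rz(yaw) Ry(pitch) Rx(roll)).
In Python, from plant import bot gives the robot as it stands. The module is installed in compiled form; this text tells all that it offers.
- The arm moves only by the shell command python3 -m inch 'ROWS' [FORCE]. ROWS is JSON, a list of rows, each a list of 3 entries, a list of its own where there are three numbers: the closure, from 0 (fully open) to 1 (shut), then the shift along the tool's x, y, z as a fraction of full scale, then the turn about the tool's x as a fraction of full scale. In form: [[jaw, [tx, ty, tz], spin], ...]. A call has 1 to 20 rows; each row shifts and turns the commanded pose from where the row before left it, along the tool's axes as they then stand; what a row does not reach is not made up. Full scale, the value 1, is 0.025 m for a shift and 0.1 rad for a turn. A row lasts 1/10 s, in which the tool goes at most 50 mm and 8.59 degrees, less where a joint would pass 70% of its speed; a pose out of reach is approached as far as the arm can. A call with a number of a shift or a turn outside -1 to 1 is refused whole. A call with a gripper value outside its range is refused whole. The fingers move at their own pace and stop on an object; FORCE is the grip in N (left out, the last holds). Time passes only in rows, so rows that do not move let the fingers close. It gives the time, the measured TCP pose, the force and the opening at its end, in the units of the state.
- bot.get_obs(): the state, without advancing time (a new reading comes with each control period).
- bot.read_camera(name): name is "scene" or "top" or "wrist"; returns a dict with "img" (384x512x3 uint8, blue, green, red), "fx", "fy", "cx", "cy" (pixels), "D" ([k1, k2, p1, p2, k3] as OpenCV has them; the pictures are not rectified), "camera_from_world" (4x4, takes a point from world to camera coordinates); the wrist camera has in their place "mount" (4x4, takes a point from camera to tool coordinates, whose origin is the TCP and whose axes are the tool frame's). Camera axes: x right, y down, z forward; pixel columns grow to the right and rows downward; lengths in m; the calibration is good to about 2 mm. A picture is of the moment at which its call begins: read the wrist's pose just before it. There is no depth.
- bot.finish_job(): hands the job in, once; it reports no verdict.
The state is a dict: "time_s": time; "joint_positions": joint angles; "dq": joint speeds; "effort": joint torques, N m; "ee_pos": TCP position; "eef_rot": TCP orientation; "wrist_force": force on the tool from outside, world axes, zero at the start; "wrist_torque": the same for the moment, N m; "gripper_width": opening from 0.0 (shut) to 1.0 (fully open).
Only numpy, scipy, OpenCV 4.12 (cv2) and the standard library are available. Lean on these libraries where they do the work, as an engineer would, in place of code of your own. Each camera call takes 0.05 s, during which the arm holds its last target.

## Working session

There is one attempt and no reset: what is moved stays moved. The work goes in short steps, Python scripts to look and compute and a shell command to move; the robot and the scene stay as the last step left them, time stands still between calls to the robot, and variables do not carry over. Pictures are saved under pics/ and viewed, and the job is handed in when it is done.

```bash
mkdir -p pics; ls; python3 - <<'E'
from plant import bot
import cv2,numpy as np
np.set_printoptions(precision=4,suppress=True)
o=bot.get_obs()
for k in o: print(k,o[k])
for n in ["scene","top","wrist"]:
    c=bot.read_camera(n); cv2.imwrite(f"pics/{n}0.png",c["img"])
    print(n,c["fx"],c["fy"],c["cx"],c["cy"],c["D"]); print(c.get("camera_from_world",c.get("mount")))
E
```

```text
pics
time_s 0.0
joint_positions [ 1.138   0.3203  1.5657 -0.0001  1.2574 -0.02  ]
dq [-0.0003  0.0008 -0.      0.0015 -0.0007 -0.0009]
effort [  0.0009 -41.5523 -23.416    0.0001   0.008    0.    ]
ee_pos [0.2305 0.5263 0.2305]
eef_rot [-1.5538  1.569  -1.9666]
wrist_force [ 0.8995 -0.7806  0.0726]
wrist_torque [ 0.0028 -0.0551  0.0359]
gripper_width 1.0003821561292252
scene 466.0670737604368 466.0670737604368 243.51613138173684 185.63553737812873 [-0.0577  0.      0.      0.      0.    ]
[[ 0.8745  0.4846 -0.0207 -0.4593]
 [ 0.2517 -0.4897 -0.8348 -0.0198]
 [-0.4147  0.7248 -0.5502  1.3002]
 [ 0.      0.      0.      1.    ]]
top 372.7357492853514 372.7357492853514 254.21928306570044 200.4846301807836 [-0.0913  0.      0.      0.      0.    ]
[[ 0.0198 -0.9997 -0.0114 -0.0137]
 [-0.9905 -0.0181 -0.1362  0.5427]
 [ 0.136   0.014  -0.9906  1.062 ]
 [ 0.      0.      0.      1.    ]]
wrist 271.41337542309446 271.41337542309446 254.585866060943 191.96929060340608 [-0.053  0.     0.     0.     0.   ]
[[-0.0002 -0.2804  0.9599 -0.1417]
 [ 1.     -0.0006  0.     -0.0003]
 [ 0.0006  0.9599  0.2804 -0.0713]
 [ 0.      0.      0.      1.    ]]
```

View pics/scene0.png

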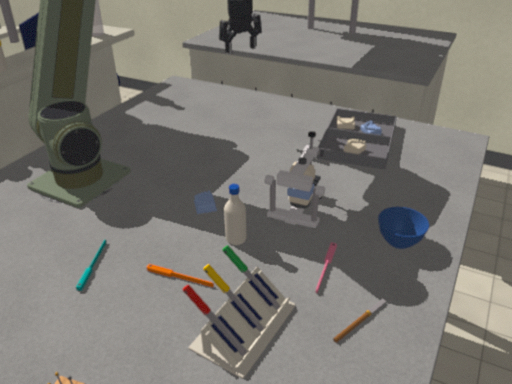

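View pics/top0.png

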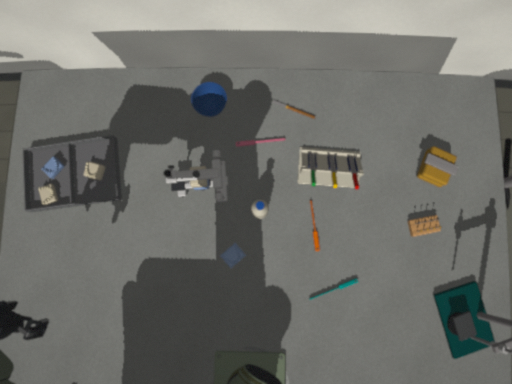

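View pics/wrist0.png

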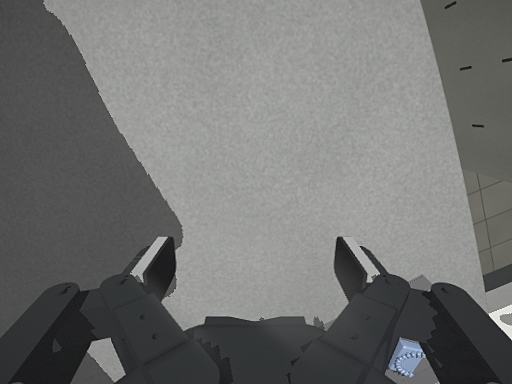

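The top view shows the rack near (330,167), with green at (313,180), yellow at (335,182) and red at (356,183). The articulator is near (190,180), the bottle at (260,209) and the cast at (233,256). I'll enlarge these.

```bash
python3 - <<'E'
import cv2
t=cv2.imread("pics/top0.png"); s=cv2.imread("pics/scene0.png")
def crop(im,x,y,w,h,k,n): cv2.imwrite(n,cv2.resize(im[y:y+h,x:x+w],None,fx=k,fy=k,interpolation=cv2.INTER_CUBIC))
crop(t,290,135,90,65,8,"pics/t_rack.png")
crop(t,155,140,80,65,8,"pics/t_art.png")
crop(s,180,235,130,140,4,"pics/s_rack.png")
crop(s,250,120,90,110,5,"pics/s_art.png")
E
```

```text
(no output)
```

View pics/t_rack.png

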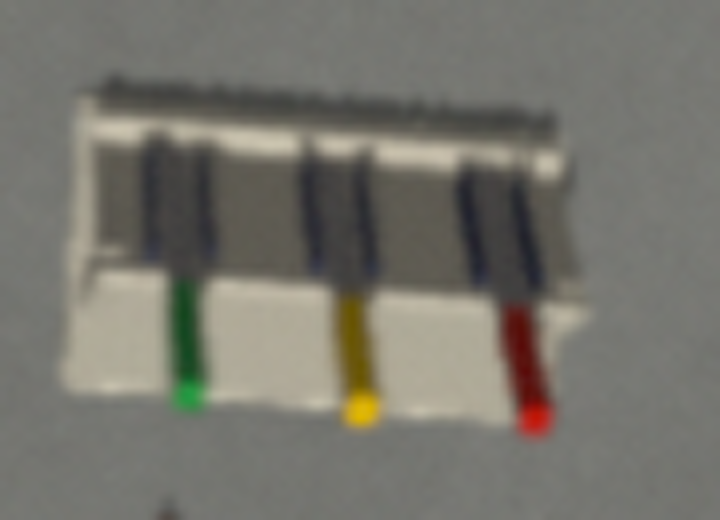

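View pics/t_art.png

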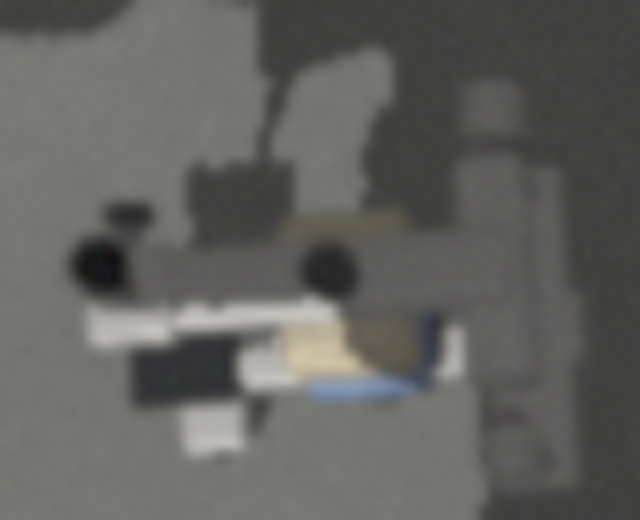

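View pics/s_rack.png

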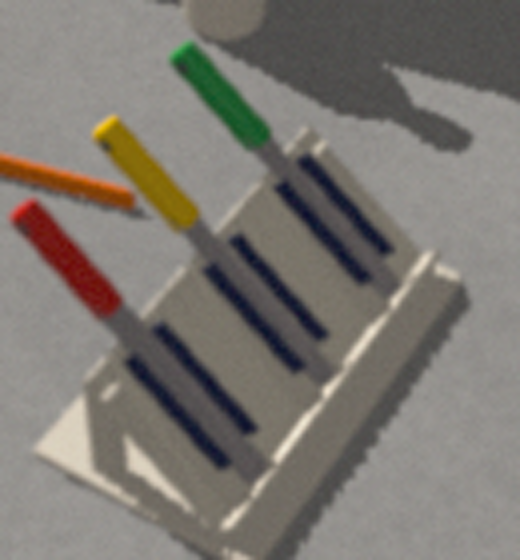

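View pics/s_art.png

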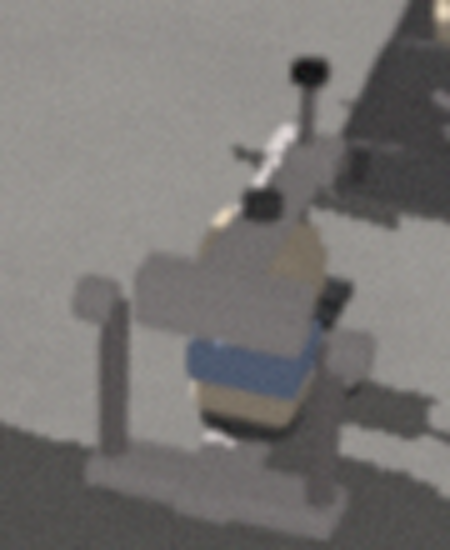

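```bash
cat > h.py <<'E'
import numpy as np,cv2
np.set_printoptions(precision=4,suppress=True)
from plant import bot
from scipy.spatial.transform import Rotation as Ro
def tool():
    o=bot.get_obs(); T=np.eye(4); T[:3,:3]=Ro.from_euler('xyz',o["eef_rot"]).as_matrix(); T[:3,3]=o["ee_pos"]; return T,o
def ray(c,uv,T=None):
    K=np.array([[c["fx"],0,c["cx"]],[0,c["fy"],c["cy"]],[0,0,1.]])
    p=cv2.undistortPoints(np.array([[uv]],float),K,np.array(c["D"],float))[0,0]
    M=np.linalg.inv(c["camera_from_world"]) if T is None else T@np.array(c["mount"])
    d=M[:3,:3]@np.array([p[0],p[1],1]); return M[:3,3],d/np.linalg.norm(d)
def atz(r,z): return r[0]+r[1]*(z-r[0][2])/r[1][2]
def tri(rs):
    A=np.zeros((3,3));b=np.zeros(3)
    for p,d in rs:
        P=np.eye(3)-np.outer(d,d);A+=P;b+=P@p
    x=np.linalg.solve(A,b); return x,[np.linalg.norm(np.cross(x-p,d))*1e3 for p,d in rs]
def proj(c,X,T=None):
    K=np.array([[c["fx"],0,c["cx"]],[0,c["fy"],c["cy"]],[0,0,1.]])
    E=np.array(c["camera_from_world"]) if T is None else np.linalg.inv(T@np.array(c["mount"]))
    X=np.atleast_2d(np.array(X,float))
    return cv2.projectPoints(X,cv2.Rodrigues(E[:3,:3])[0],E[:3,3],K,np.array(c["D"],float))[0][:,0]
E
python3 - <<'E'
from h import *
t=bot.read_camera("top");s=bot.read_camera("scene")
for n,a,b,z in [("green rear",(313.7,184.2),(225.5,248.7),.114),("green front",(313.4,170),(244.2,269.5),.078),("head",(167.5,173.1),(312,133.5),.182)]:
    ra,rb=ray(t,a),ray(s,b); print(n,*tri([ra,rb]),atz(ra,z),atz(rb,z))
for n,p,z in [("rackL",(290+66/8,135+385/8),0),("rackR",(290+520/8,135+422/8),0),("edgeL",(290+90/8,135+265/8),.067),("edgeR",(290+585/8,135+305/8),.067)]:
    print(n,atz(ray(t,p),z))
# hinge/arm axis, bar end etc
for n,p,z in [("screw knob top on arm",(155+330/8,140+268/8),.15),("bottle cap",(260,205),.145)]:
    print(n,atz(ray(t,p),z))
T,_=tool();print(T)
E
```

```text
green rear [ 0.5819 -0.1683  0.1081] [np.float64(0.2764597168779017), np.float64(0.2764597168777963)] [ 0.5806 -0.1676  0.114 ] [ 0.5858 -0.1738  0.114 ]
green front [ 0.6268 -0.1732  0.0791] [np.float64(2.00269838089892), np.float64(2.002698380898933)] [ 0.6287 -0.1722  0.078 ] [ 0.6247 -0.1735  0.078 ]
head [0.5931 0.2242 0.1739] [np.float64(0.6763714059151611), np.float64(0.6763714059149547)] [0.5908 0.2218 0.182 ] [0.599  0.2099 0.182 ]
rackL [ 0.6041 -0.1369  0.    ]
rackR [ 0.5931 -0.3119  0.    ]
edgeL [ 0.636  -0.1385  0.067 ]
edgeR [ 0.6249 -0.3192  0.067 ]
screw knob top on arm [0.5975 0.1519 0.15  ]
bottle cap [ 0.5162 -0.0204  0.145 ]
[[-0.0003  0.4012  0.916   0.2306]
 [-0.0007  0.916  -0.4012  0.5265]
 [-1.     -0.0008 -0.      0.2309]
 [ 0.      0.      0.      1.    ]]
```

```bash
python3 -m inch '[[0.5,[0,0,0],-0.9],[0.5,[0,0,0],-0.9],[0.5,[0,-0.5,0.3],-0.9],[0.5,[0,-1,0.6],-0.8],[0.5,[0,-1,0.6],0],[0.5,[0,-1,0.6],0],[0.5,[0,-1,0.6],0],[0.5,[0,-1,0.6],0],[0.5,[0,-1,0.6],0],[0.5,[0,-1,0.6],0],[0.5,[0,-1,0.6],0],[0.5,[0,-1,0.6],0],[0.5,[0,-1,0.6],0],[0.5,[0,-1,0.6],0],[0.5,[0,-1,0.6],0],[0.5,[0,0,0],0]]' 20
cat > look.py <<'E'
import sys,pickle
from h import *
T,o=tool(); c=bot.read_camera("wrist"); c["T"]=T
n=sys.argv[1]; cv2.imwrite(f"pics/{n}.png",c["img"]); pickle.dump(c,open(f"{n}.pkl","wb"))
print(o["time_s"],T[:3,3],np.degrees(o["eef_rot"]),o["wrist_force"],o["gripper_width"])
E
python3 look.py w1
```

```text
time_s: 1.85
ee_pos: [0.3948, 0.1989, 0.2313]
eef_rot: [-0.977, 1.57, -1.044]
wrist_force: [0.6, 0.5, -0.8]
gripper_width: 0.498
1.85 [0.3948 0.1989 0.2313] [-56.0021  89.9396 -59.8103] [ 0.5677  0.5146 -0.7515] 0.4982060857042736
```

View pics/w1.png

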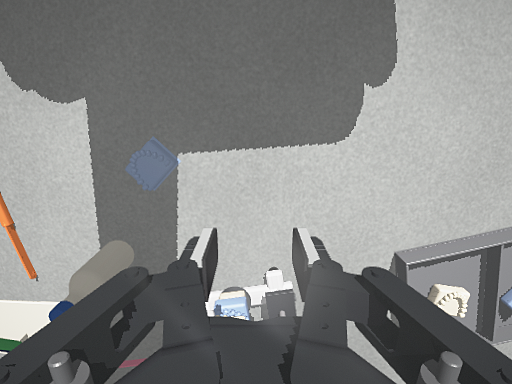

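```bash
python3 -m inch '[[0.5,[-0.5,0.4,1],0],[0.5,[-0.5,0.4,1],0],[0.5,[0,0,1],0],[0.5,[0,0,1],0],[0.5,[0,0,1],0],[0.5,[0,0,1],0],[0.5,[0,0,1],0],[0.5,[0,0,1],0],[0.5,[0,0,1],0],[0.5,[0,0,1],0],[0.5,[0,0,1],0],[0.5,[0,0,0.5],0],[0.5,[0,0,0],0],[0.5,[0,0,0],0]]'
python3 look.py w2
```

```text
time_s: 3.3
ee_pos: [0.6812, 0.204, 0.2558]
eef_rot: [3.1, 1.569, 3.038]
wrist_force: [-0.3, -0.2, -0.0]
gripper_width: 0.495
3.3 [0.6812 0.204  0.2558] [177.6298  89.9137 174.0813] [-0.2587 -0.206  -0.0043] 0.4946064482635751
```

View pics/w2.png

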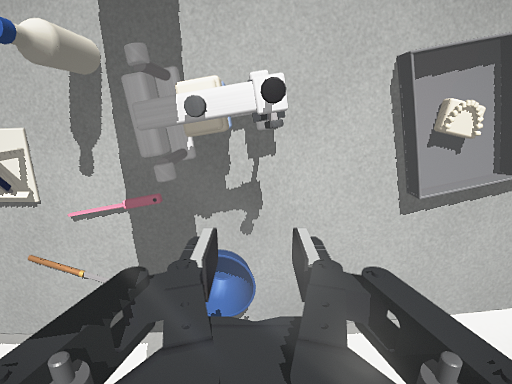

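The wrist view shows the pin head near (273,90), the arm knob near (195,105), and the hinge bar from (136,53) to (165,172).

```bash
python3 - <<'E'
import cv2
t=cv2.imread("pics/w2.png")
cv2.imwrite("pics/w2c.png",cv2.resize(t[30:190,115:305],None,fx=4,fy=3.75,interpolation=cv2.INTER_CUBIC))
E
```

```text
(no output)
```

View pics/w2c.png

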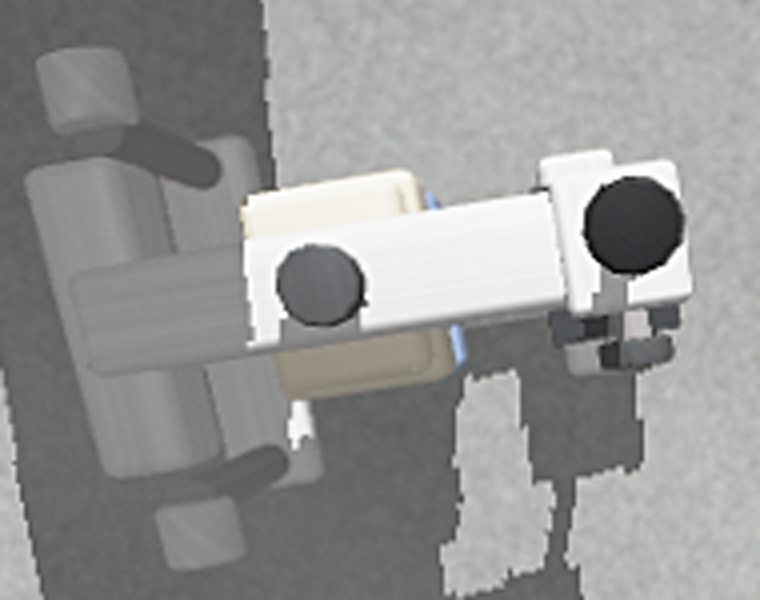

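```bash
python3 - <<'E'
from h import *; import pickle
c=pickle.load(open("w2.pkl","rb"));T=c["T"]
q=lambda u,v:ray(c,(115+u/4,30+v/3.75),T)
print("tool z yaw",np.degrees(np.arctan2(T[1,2],T[0,2])))
def yaw(a,b): d=b-a; return np.degrees(np.arctan2(d[1],d[0])),np.linalg.norm(d)*1e3
for z in (.174,.182): print("head",z,atz(q(634,225),z))
a,b=atz(q(88,88),.112),atz(q(200,533),.112); print(a,b,yaw(a,b),(a+b)/2)
a,b=atz(q(250,237),.144),atz(q(550,195),.144); print("armtop",a,yaw(a,b))
a,b=atz(q(250,348),.144),atz(q(570,307),.144); print("armbot",a,yaw(a,b))
t=bot.read_camera("top");s=bot.read_camera("scene")
rs=[ray(t,(167.5,173.1)),ray(s,(312,133.8)),q(634,225)]
print(tri(rs))
E
```

```text
tool z yaw -3.5484355859941856
head 0.174 [0.5934 0.2241 0.174 ]
head 0.182 [0.594  0.2235 0.182 ]
[0.5454 0.0974 0.112 ] [0.6647 0.108  0.112 ] (np.float64(5.065643107375357), np.float64(119.7598884465226)) [0.605  0.1027 0.112 ]
armtop [0.5881 0.141  0.144 ] (np.float64(94.119666498952), np.float64(67.32390715250858))
armbot [0.6137 0.1376 0.144 ] (np.float64(93.71458065375231), np.float64(73.56246131281593))
(array([0.5932, 0.2242, 0.1731]), [np.float64(0.6085869372608994), np.float64(0.5667997152830594), np.float64(0.141020098871909)])
```

```bash
python3 -m inch '[[0.5,[0,-1,0],0],[0.5,[0,-1,0],0],[0.5,[0,-1,0],0],[0.5,[0,-1,0],0],[0.5,[0,-1,0],0],[0.5,[0,-1,0],0],[0.5,[0,-1,0],0],[0.5,[0,-1,0],0],[0.5,[0,-1,0],0],[0.5,[0,-1,0],0],[0.5,[0,-1,0],0],[0.5,[0,-1,0],0],[0.5,[0,-1,0],0],[0.5,[0,-1,0],0],[0.5,[0.5,-1,0],0],[0.5,[0.5,0,0],0],[0.5,[0,0,0],0]]'
python3 look.py w3;python3 - <<'E'
import cv2
t=cv2.imread("pics/w3.png")
cv2.imwrite("pics/w3c.png",cv2.resize(t[20:220,150:350],None,fx=3,fy=3,interpolation=cv2.INTER_CUBIC))
E
```

```text
time_s: 5.15
ee_pos: [0.657, -0.1706, 0.2294]
eef_rot: [2.748, 1.566, 2.685]
wrist_force: [-1.1, 0.3, -1.0]
gripper_width: 0.497
5.15 [ 0.657  -0.1706  0.2294] [157.4682  89.7493 153.8269] [-1.1307  0.3449 -1.032 ] 0.4973739441118764
```

View pics/w3.png

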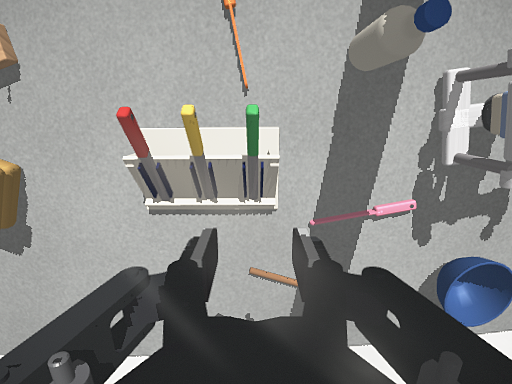

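View pics/w3c.png

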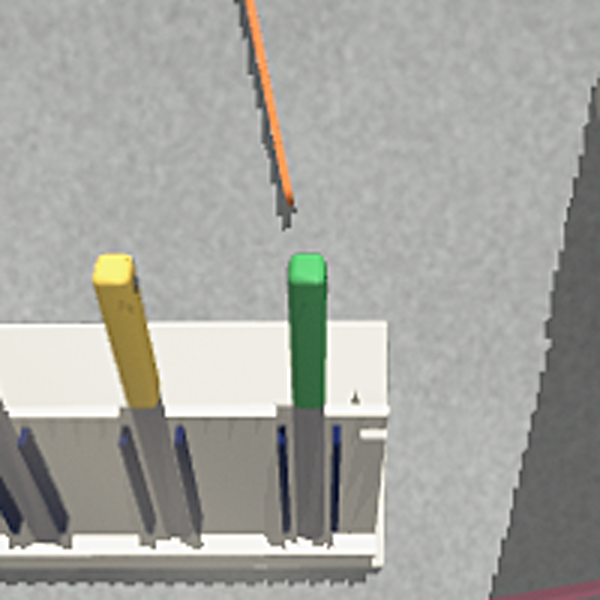

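```bash
python3 - <<'E'
from h import *; import pickle
c=pickle.load(open("w3.pkl","rb"));T=c["T"]
ax=T[:3,2]; print("z yaw",np.degrees(np.arctan2(ax[1],ax[0])))
q=lambda u,v:ray(c,(150+u/3,20+v/3),T)
r=atz(q(308,283),.1196); f=atz(q(309,408),.0811); print(r,f,r+ax*.0185,f-ax*.0275, np.degrees(np.arctan2(f[1]-r[1],f[0]-r[0])))
for a in ((278,407,.067),(387,410,.067),(122,407,.067)): print(atz(q(*a[:2]),a[2]))
t=bot.read_camera("top")
for G in ([.604,-.1695,.095],):
  G=np.array(G)
  X=[G-ax*.0185+[0,0,.0246],G+ax*.0275-[0,0,.0139]]
  print(proj(c,X,T), proj(t,X))
for x in (.0,): print()
E
```

```text
z yaw -3.6411007026252697
[ 0.5863 -0.1678  0.1196] [ 0.6295 -0.1705  0.0811] [ 0.6047 -0.169   0.1195] [ 0.602  -0.1688  0.0812] -3.5730128226012465
[ 0.6304 -0.1823  0.067 ]
[ 0.6342 -0.1415  0.067 ]
[ 0.6265 -0.2408  0.067 ]
[[252.0588 113.5086]
 [252.4528 157.8607]] [[314.256  182.0592]
 [313.2154 168.8289]]
```

```bash
python3 -m inch '[[0.5,[0,-0.07,-1],0],[0.5,[0.5,0,-1],0],[0.5,[1,0,-0.14],0],[0.5,[1,0,0],0],[0.5,[1,0,0],0],[0.5,[1,0,0],0],[0.5,[0.7,0,0],0],[0.5,[0.5,0,0],0],[0.5,[0.3,0,0],0],[0.5,[0,0,0],0],[0.5,[0,0,0],0]]'
python3 look.py w4
```

```text
time_s: 6.35
ee_pos: [0.6057, -0.1696, 0.0822]
eef_rot: [-0.156, 1.569, -0.218]
wrist_force: [0.1, 0.3, 0.0]
gripper_width: 0.5
6.35 [ 0.6057 -0.1696  0.0822] [ -8.9148  89.9019 -12.4964] [0.0662 0.3018 0.0301] 0.5004094484412651
```

View pics/w4.png

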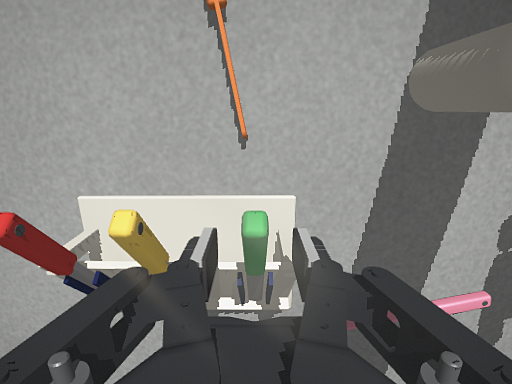

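```bash
python3 -m inch '[[0.5,[0.3,0,-0.1],0],[0.7,[0,0,0],0],[0.9,[0,0,0],0],[1,[0,0,0],0],[1,[0,0,0],0],[1,[0,0,0],0],[1,[0,0,0],0]]' 20
python3 look.py w5
```

```text
time_s: 7.1
ee_pos: [0.6024, -0.1695, 0.0738]
eef_rot: [2.936, 1.571, 2.873]
wrist_force: [-1.2, 0.0, 0.5]
gripper_width: 0.138
7.1 [ 0.6024 -0.1695  0.0738] [168.2413  89.9938 164.638 ] [-1.1964  0.0484  0.4965] 0.13754365420645537
```

View pics/w5.png

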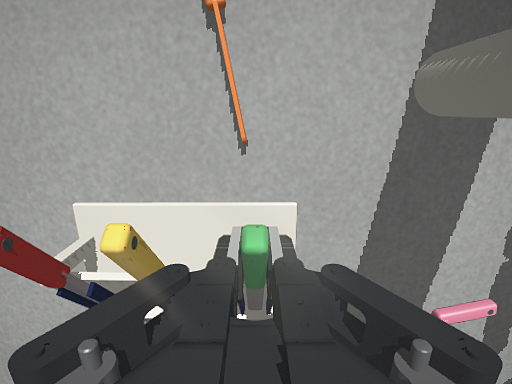

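```bash
python3 -m inch '[[1,[-0.3,0,0],0],[1,[-0.7,0,0],0],[1,[-1,0,0],-0.5],[1,[-1,0,0],-0.5],[1,[-1,0,0],-0.47],[1,[-1,0,0],0],[1,[-1,0,0],0],[1,[-0.6,0,0],0],[1,[0,0.5,-0.2],0],[1,[0,1,-0.3],0],[1,[0,1,-0.3],0],[1,[0,1,-0.3],0],[1,[0,1,-0.3],0],[1,[0,1,-0.3],0],[1,[0,1,-0.3],0],[1,[0,1,-0.3],0],[1,[0,1,-0.3],0],[1,[0,0.5,0],0],[1,[0,0,0],0]]'
python3 look.py w6
```

```text
time_s: 9.05
ee_pos: [0.5181, 0.0507, 0.2384]
eef_rot: [2.66, 1.57, 2.747]
wrist_force: [0.2, -0.6, -0.2]
gripper_width: 0.137
9.05 [0.5181 0.0507 0.2384] [152.4246  89.9647 157.3944] [ 0.1746 -0.5934 -0.2132] 0.1366761312419921
```

View pics/w6.png

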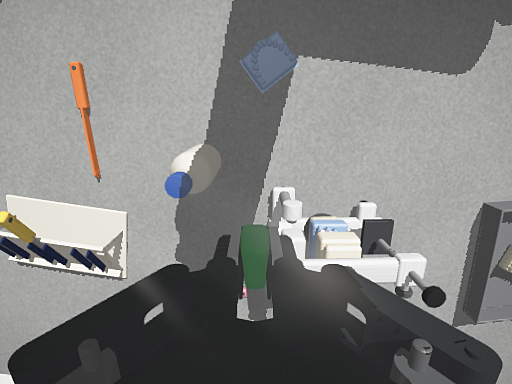

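```bash
python3 -m inch '[[1,[0,0.6,-0.2],0],[1,[0,1,-0.2],0],[1,[0,1,-0.2],0],[1,[0,1,-0.2],0],[1,[0,1,-0.2],0],[1,[0,1,-0.2],0],[1,[0,0.8,-0.16],0],[1,[0,0.26,0],0],[1,[0.6,0,0],0],[1,[1,0,0],0],[1,[1,0,0],0],[1,[1,0,0],0],[1,[0.6,0,0],0],[1,[0,0,0],0],[1,[0,0,0],0]]'
python3 look.py w7; python3 - <<'E'
from h import *
s=bot.read_camera("scene");t=bot.read_camera("top")
cv2.imwrite("pics/s7.png",cv2.resize(s["img"][110:230,220:350],None,fx=5,fy=5,interpolation=cv2.INTER_CUBIC))
E
```

```text
time_s: 10.6
ee_pos: [0.4714, 0.2119, 0.1341]
eef_rot: [-0.12, 1.57, -0.037]
wrist_force: [-0.3, 0.1, 0.2]
gripper_width: 0.135
10.6 [0.4714 0.2119 0.1341] [-6.8804 89.9815 -2.1065] [-0.3298  0.1474  0.1609] 0.13511168643274651
```

View pics/w7.png

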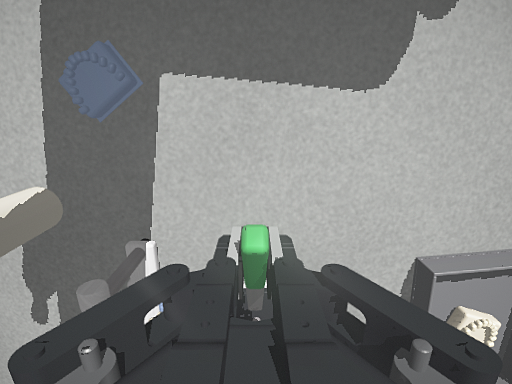

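View pics/s7.png

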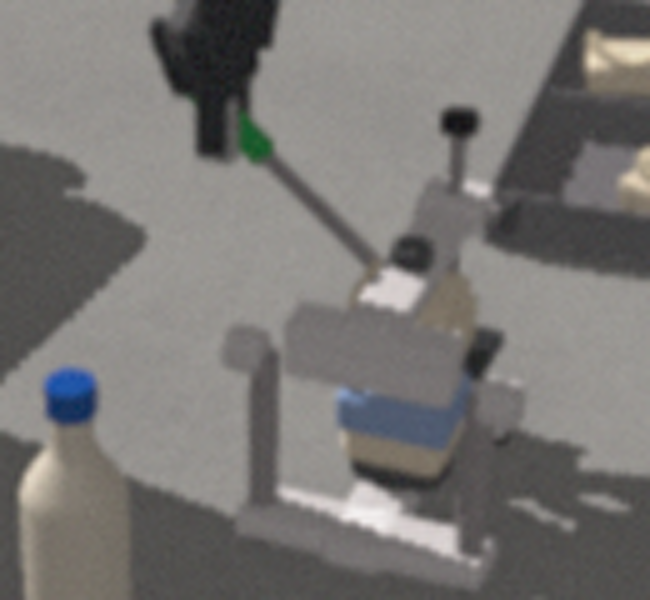

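```bash
python3 -m inch '[[1,[0,0.07,0.42],0],[1,[0.5,0,0],0],[1,[0.1,0,0],0],[1,[0,0,0],0]]';python3 -m inch '[[1,[0.1,0,0],0],[1,[0.1,0,0],0],[1,[0,0,0],0]]';python3 -m inch '[[1,[0.1,0,0],0],[1,[0.1,0,0],0],[1,[0,0,0],0]]'
```

```text
time_s: 11.15
ee_pos: [0.4804, 0.2147, 0.1177]
eef_rot: [-2.857, 1.568, -2.773]
wrist_force: [1.3, -0.1, 0.1]
gripper_width: 0.135
time_s: 11.45
ee_pos: [0.4809, 0.2149, 0.1135]
eef_rot: [-2.95, 1.57, -2.866]
wrist_force: [0.9, 0.9, -0.0]
gripper_width: 0.137
time_s: 11.75
ee_pos: [0.4814, 0.2151, 0.109]
eef_rot: [0.385, 1.57, 0.469]
wrist_force: [-1.0, 0.6, 1.5]
gripper_width: 0.138
```

```bash
python3 -m inch '[[1,[0.1,0,0],0],[1,[0.1,0,-0.05],0],[1,[0.1,0,-0.06],0],[1,[0,0,0],0]]'; python3 -m inch '[[1,[0.1,0,-0.07],0],[1,[0.1,0,-0.07],0],[1,[0.1,0,-0.07],0],[1,[0,0,0],0]]'; python3 look.py w8; python3 - <<'E'
from h import *
s=bot.read_camera("scene");t=bot.read_camera("top")
cv2.imwrite("pics/s8.png",cv2.resize(s["img"][110:230,220:350],None,fx=5,fy=5,interpolation=cv2.INTER_CUBIC))
E
```

```text
time_s: 12.15
ee_pos: [0.478, 0.2147, 0.1009]
eef_rot: [-3.098, 1.57, -3.014]
wrist_force: [-1.5, 0.1, 3.4]
gripper_width: 0.137
time_s: 12.55
ee_pos: [0.4731, 0.2143, 0.0934]
eef_rot: [-2.476, 1.571, -2.392]
wrist_force: [0.6, -0.1, 1.9]
gripper_width: 0.134
12.55 [0.4731 0.2143 0.0934] [-141.8605   89.9923 -137.029 ] [ 0.5863 -0.1307  1.8603] 0.13379669695871263
```

View pics/s8.png

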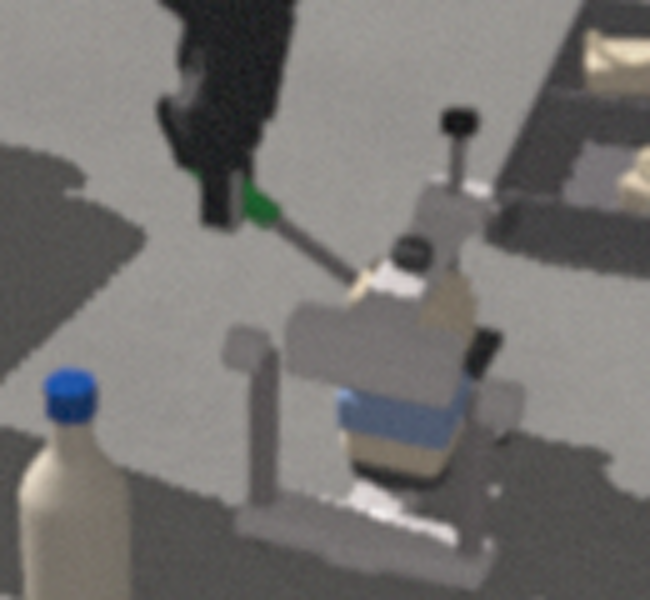

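```bash
python3 -m inch '[[1,[0.14,0,-0.08],0],[1,[0.14,0,-0.08],0],[1,[0.14,0,-0.07],0],[1,[0.14,0,-0.07],0],[1,[0.14,0,-0.06],0],[1,[0.14,0,-0.06],0],[1,[0,0,0],0]]'; python3 -m inch '[[1,[0.14,0,-0.05],0],[1,[0.14,0,-0.04],0],[1,[0.14,0,-0.04],0],[1,[0.14,0,-0.04],0],[1,[0.14,0,-0.03],0],[1,[0.14,0,-0.03],0],[1,[0,0,0],0]]'; python3 look.py w9; python3 - <<'E'
from h import *
s=bot.read_camera("scene");t=bot.read_camera("top")
cv2.imwrite("pics/s9.png",cv2.resize(s["img"][110:230,220:350],None,fx=5,fy=5,interpolation=cv2.INTER_CUBIC))
E
```

```text
time_s: 13.4
ee_pos: [0.4622, 0.2133, 0.0722]
eef_rot: [-2.947, 1.569, -2.863]
wrist_force: [0.1, -0.2, 1.7]
gripper_width: 0.132
time_s: 14.1
ee_pos: [0.4567, 0.2128, 0.0513]
eef_rot: [-2.868, 1.57, -2.783]
wrist_force: [0.3, 0.3, 1.1]
gripper_width: 0.131
14.1 [0.4567 0.2128 0.0513] [-164.3001   89.9488 -159.4734] [0.3046 0.2808 1.1135] 0.13094937253336403
```

View pics/s9.png

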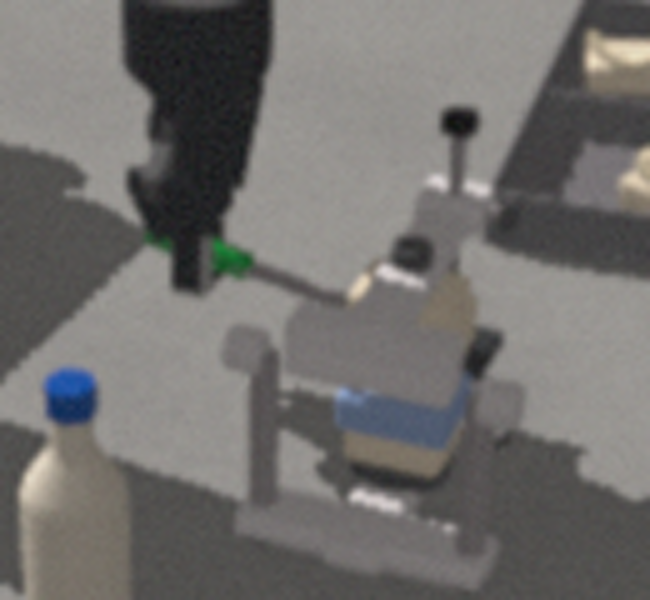

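View pics/w9.png

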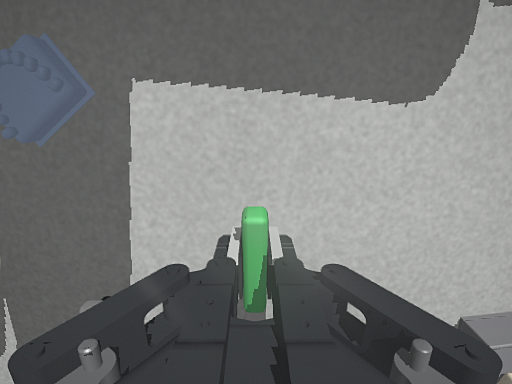

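```bash
python3 -m inch '[[1,[0.14,0,-0.03],0],[1,[0.14,0,-0.02],0],[1,[0.14,0,-0.02],0],[1,[0.14,0,-0.01],0],[1,[0.14,0,0],0],[1,[0,0,0],0]]'; python3 -m inch '[[1,[0.05,0,0],0],[1,[0.04,0,0],0],[1,[0,0,0],0],[1,[0,0,0],0]]'; python3 look.py w10
```

```text
time_s: 14.85
ee_pos: [0.4549, 0.2127, 0.0338]
eef_rot: [-2.904, 1.57, -2.82]
wrist_force: [0.0, 0.3, 0.5]
gripper_width: 0.132
time_s: 15.25
ee_pos: [0.4549, 0.2127, 0.0321]
eef_rot: [3.094, 1.571, -3.105]
wrist_force: [-0.5, -0.8, 1.7]
gripper_width: 0.14
15.25 [0.4549 0.2127 0.0321] [ 177.2554   89.9846 -177.9194] [-0.4538 -0.7614  1.7037] 0.13956630387868485
```

View pics/w10.png

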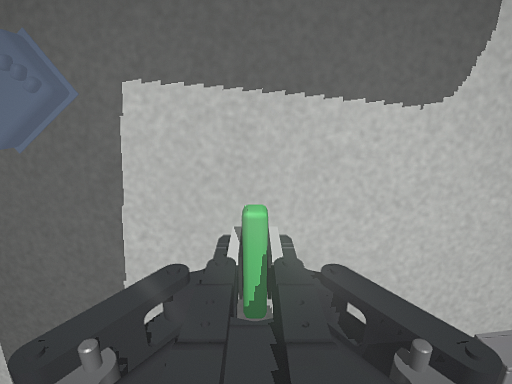

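```bash
python3 -m inch '[[1,[0.03,0,0.1],0],[1,[0.01,0,0.2],0],[1,[0,0,0.2],0],[1,[0,0,0.2],0],[1,[0,0,0.2],0],[1,[0,0,0],0]]'; python3 -m inch '[[1,[0,0,0.2],0],[1,[0,0,0.2],0],[1,[0,0,0.2],0],[1,[0,0,0],0]]';  python3 - <<'E'
from h import *
s=bot.read_camera("scene");t=bot.read_camera("top")
cv2.imwrite("pics/s11.png",cv2.resize(s["img"][110:230,220:350],None,fx=5,fy=5,interpolation=cv2.INTER_CUBIC))
E
```

```text
time_s: 15.9
ee_pos: [0.4788, 0.2149, 0.0311]
eef_rot: [0.278, 1.569, 0.362]
wrist_force: [0.5, -1.3, 0.6]
gripper_width: 0.137
time_s: 16.3
ee_pos: [0.4936, 0.2162, 0.0312]
eef_rot: [0.292, 1.569, 0.376]
wrist_force: [0.9, -0.7, -0.7]
gripper_width: 0.134
```

View pics/s11.png

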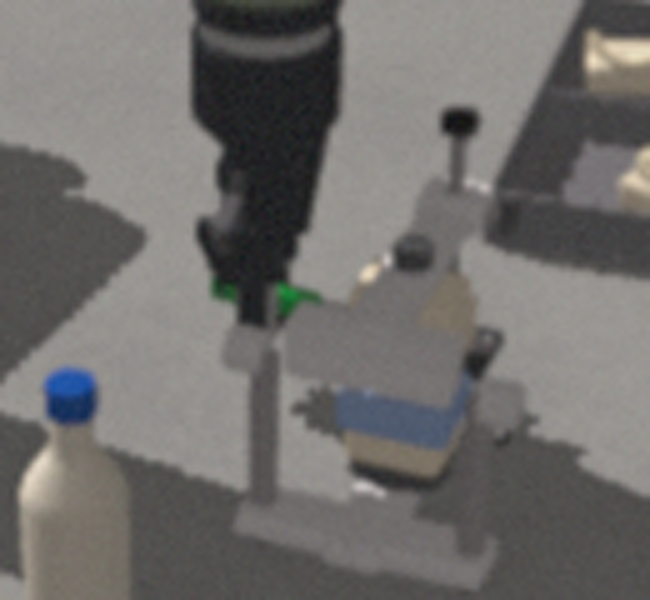

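```bash
python3 -m inch '[[1,[0,0,0.2],0],[1,[0,0,0.2],0],[1,[0,0,0.2],0],[1,[0,0,0.2],0],[1,[0,0,0],0]]'; python3 -m inch '[[1,[0,0,0.2],0],[1,[0,0,0.2],0],[1,[0,0,0.15],0],[1,[0,0,0],0],[1,[0,0,0],0]]';  python3 look.py w12;python3 - <<'E'
from h import *
s=bot.read_camera("scene");t=bot.read_camera("top")
cv2.imwrite("pics/s12.png",cv2.resize(s["img"][110:230,220:350],None,fx=5,fy=5,interpolation=cv2.INTER_CUBIC))
cv2.imwrite("pics/t12.png",cv2.resize(t["img"][135:215,150:250],None,fx=7,fy=7,interpolation=cv2.INTER_CUBIC))
E
```

```text
time_s: 16.9
ee_pos: [0.5135, 0.2178, 0.0311]
eef_rot: [0.292, 1.569, 0.376]
wrist_force: [0.4, -0.2, 0.9]
gripper_width: 0.133
time_s: 17.4
ee_pos: [0.5263, 0.2188, 0.031]
eef_rot: [0.296, 1.57, 0.38]
wrist_force: [0.4, -0.2, 0.2]
gripper_width: 0.133
17.4 [0.5263 0.2188 0.031 ] [16.9709 89.9759 21.7954] [ 0.419  -0.2071  0.2384] 0.13306491351731736
```

View pics/s12.png

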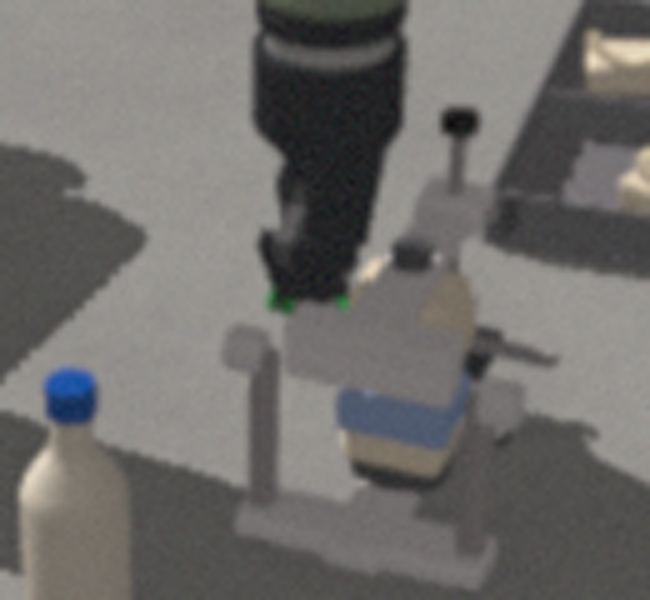

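View pics/t12.png

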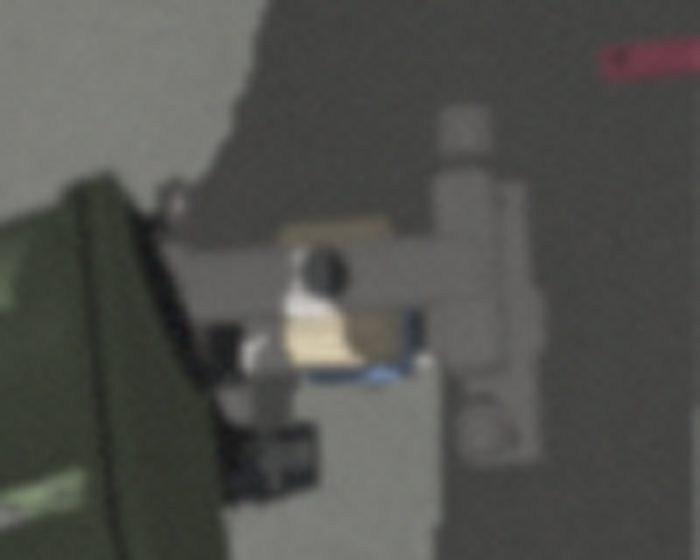

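View pics/w12.png

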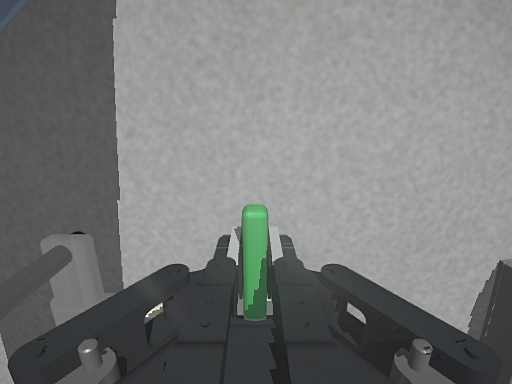

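```bash
python3 -m inch '[[1,[0.02,0,0],0],[1,[0.02,0,0],0],[1,[0,0,0],0],[1,[0,0,0],0]]'; python3 - <<'E'
from h import *
T,o=tool(); print(T[:3,3],o["wrist_force"])
s=bot.read_camera("scene")
u=T[:3,2]; g=T[:3,3]+np.array([0,0,.0203]); 
for z in (.0455,.0515): 
  p=proj(s,[[*(g+u*.125)[:2],z]])[0]; print(z,(p-[220,110])*5)
cv2.imwrite("pics/s13.png",cv2.resize(s["img"][165:205,290:350],None,fx=12,fy=12,interpolation=cv2.INTER_CUBIC))
for z in (.0455,.0515): 
  p=proj(s,[[*(g+u*.125)[:2],z]])[0]; print(z,(p-[290,165])*12)
E
```

```text
time_s: 17.95
ee_pos: [0.526, 0.2188, 0.0302]
eef_rot: [0.758, 1.571, 0.843]
wrist_force: [-0.8, -0.1, 2.7]
gripper_width: 0.135
[0.526  0.2188 0.0302] [-0.7922 -0.1431  2.711 ]
0.0455 [553.8623 365.6418]
0.0515 [554.8427 355.6365]
0.0455 [489.2695 217.5404]
0.0515 [491.6225 193.5275]
```

View pics/s13.png

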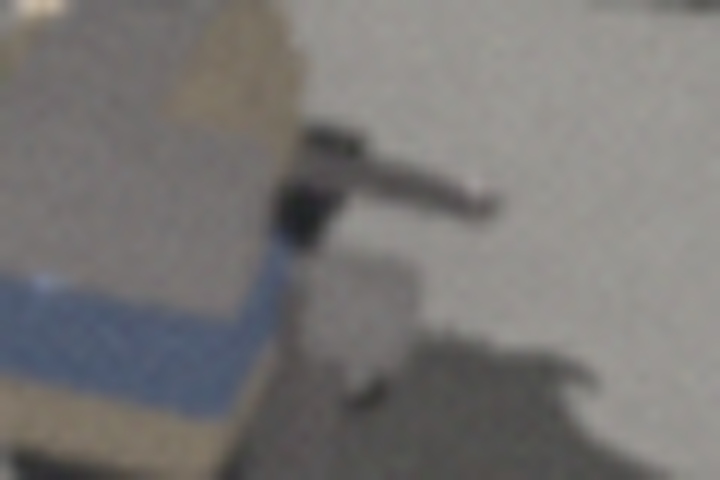

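```bash
python3 -m inch '[[0.8,[0,0,0],0],[0.75,[0,0,0],0],[0.6,[0,0,0],0],[0.6,[0,0,0],0],[0.6,[0,0,0],0]]'; python3 look.py w14
```

```text
time_s: 18.5
ee_pos: [0.526, 0.2187, 0.03]
eef_rot: [2.77, 1.571, 2.854]
wrist_force: [0.6, -0.3, -0.6]
gripper_width: 0.403
18.5 [0.526  0.2187 0.03  ] [158.7041  89.9928 163.5251] [ 0.6109 -0.3002 -0.5557] 0.4034161813778351
```

View pics/w14.png

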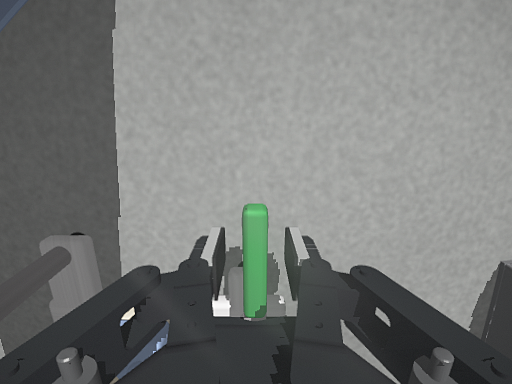

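```bash
python3 -m inch '[[0.6,[-0.5,0,0],0],[0.6,[-1,0,0],0],[0.6,[-1,0,0],0],[0.8,[-1,0,0],0],[1,[-1,0,0],0],[1,[-1,0,0],0],[1,[-1,0,0],0],[1,[-0.5,0,0],0],[1,[0,0,0.7],0],[1,[0,0,1],0],[1,[0,0,0.8],0],[1,[0,0,0.2],0],[1,[0,0,0],0],[1,[0,0,0],0]]'; python3 look.py w15; python3 - <<'E'
from h import *
s=bot.read_camera("scene");t=bot.read_camera("top")
cv2.imwrite("pics/s15.png",cv2.resize(s["img"][100:230,220:350],None,fx=5,fy=4.6,interpolation=cv2.INTER_CUBIC))
E
```

```text
time_s: 19.95
ee_pos: [0.5922, 0.2243, 0.2048]
eef_rot: [-3.011, 1.569, -2.927]
wrist_force: [0.2, 0.5, 0.7]
gripper_width: 0.001
19.95 [0.5922 0.2243 0.2048] [-172.5294   89.9101 -167.7001] [0.2198 0.4739 0.7208] 0.0011141959534106806
```

View pics/w15.png

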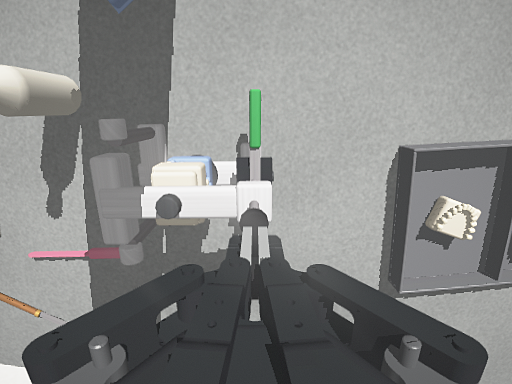

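View pics/s15.png

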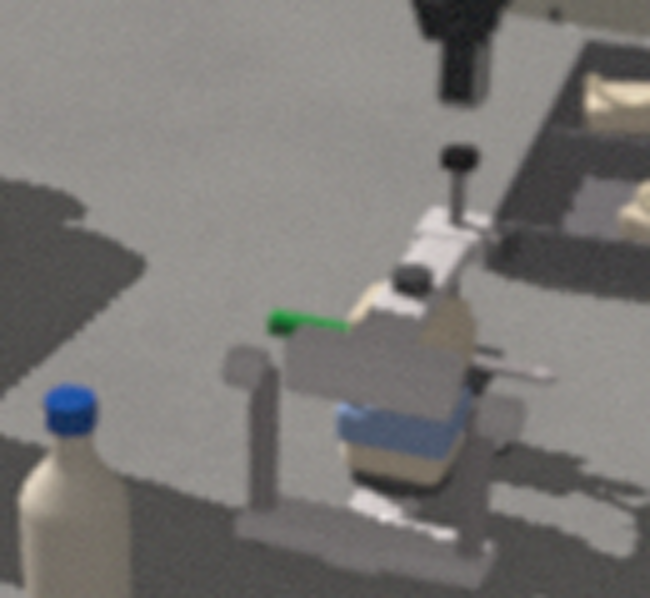

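```bash
python3 -m inch '[[1,[0.5,0,0.04],0],[1,[0.4,0,0],0],[1,[0,0,0],0],[1,[0,0,0],0]]'; for i in 1; do :; done; python3 -m inch '[[1,[0.06,0,0],0],[1,[0,0,0],0]]'; python3 -m inch '[[1,[0.06,0,0],0],[1,[0,0,0],0]]'; python3 -m inch '[[1,[0.06,0,0],0],[1,[0,0,0],0]]'
```

```text
time_s: 20.5
ee_pos: [0.594, 0.2244, 0.1818]
eef_rot: [-2.917, 1.569, -2.833]
wrist_force: [0.8, 0.0, -0.1]
gripper_width: 0.006
time_s: 20.7
ee_pos: [0.5944, 0.2246, 0.1812]
eef_rot: [0.524, 1.57, 0.608]
wrist_force: [-1.0, -0.3, 0.4]
gripper_width: 0.0
time_s: 20.9
ee_pos: [0.5943, 0.2245, 0.1795]
eef_rot: [0.81, 1.571, 0.894]
wrist_force: [-0.4, 0.0, -0.3]
gripper_width: 0.001
time_s: 21.1
ee_pos: [0.5945, 0.2246, 0.1785]
eef_rot: [0.346, 1.57, 0.43]
wrist_force: [-0.0, 0.6, 2.4]
gripper_width: 0.001
```

```bash
python3 -m inch '[[1,[0.04,0,0],0],[1,[0,0,0],0]]'|grep -E "ee_pos|wrist_f"; python3 -m inch '[[1,[0.04,0,0],0],[1,[0,0,0],0]]'|grep -E "ee_pos|wrist_f"; python3 -m inch '[[1,[0.04,0,0],0],[1,[0,0,0],0]]'|grep -E "ee_pos|wrist_f"
```

```text
ee_pos: [0.5945, 0.2246, 0.1777]
wrist_force: [-0.5, -0.4, 4.7]
ee_pos: [0.5945, 0.2246, 0.1763]
wrist_force: [-2.0, -0.7, 4.8]
ee_pos: [0.5944, 0.2246, 0.1751]
wrist_force: [-1.1, -0.6, 4.3]
```

Steady friction of about 5 N, so the pin is sliding. I'll go on in smaller steps.

```bash
python3 -m inch '[[1,[0.03,0,0],0],[1,[0,0,0],0]]'|grep -E "ee_pos|wrist_f"; python3 -m inch '[[1,[0.03,0,0],0],[1,[0,0,0],0]]'|grep -E "ee_pos|wrist_f"; python3 -m inch '[[1,[0.02,0,0],0],[1,[0,0,0],0]]'|grep -E "ee_pos|wrist_f"
```

```text
ee_pos: [0.5945, 0.2246, 0.1743]
wrist_force: [-0.0, -0.2, 4.8]
ee_pos: [0.5944, 0.2246, 0.1735]
wrist_force: [0.7, 0.1, 3.6]
ee_pos: [0.5944, 0.2246, 0.1731]
wrist_force: [1.2, 0.2, 4.1]
```

```bash
python3 -m inch '[[1,[0.02,0,0],0],[1,[0,0,0],0]]'|grep -E "ee_pos|wrist_f"; python3 -m inch '[[1,[0.02,0,0],0],[1,[0,0,0],0]]'|grep -E "ee_pos|wrist_f"; python3 -m inch '[[1,[0.02,0,0],0],[1,[0,0,0],0]]'|grep -E "ee_pos|wrist_f"
```

```text
ee_pos: [0.5944, 0.2246, 0.1726]
wrist_force: [-0.4, -0.4, 4.4]
ee_pos: [0.5944, 0.2246, 0.1721]
wrist_force: [0.8, 0.2, 5.1]
ee_pos: [0.5944, 0.2246, 0.172]
wrist_force: [0.5, -0.2, 6.1]
```

```bash
python3 -m inch '[[1,[0.015,0,0],0],[1,[0,0,0],0]]'|grep -E "ee_pos|wrist_f"; python3 -m inch '[[1,[0.015,0,0],0],[1,[0,0,0],0]]'|grep -E "ee_pos|wrist_f"; python3 - <<'E'
from h import *
s=bot.read_camera("scene")
cv2.imwrite("pics/s16.png",cv2.resize(s["img"][100:230,220:350],None,fx=5,fy=4.6,interpolation=cv2.INTER_CUBIC))
E
```

```text
ee_pos: [0.5945, 0.2246, 0.172]
wrist_force: [-0.5, -0.2, 7.3]
ee_pos: [0.5945, 0.2246, 0.172]
wrist_force: [-0.5, -0.2, 9.3]
```

View pics/s16.png

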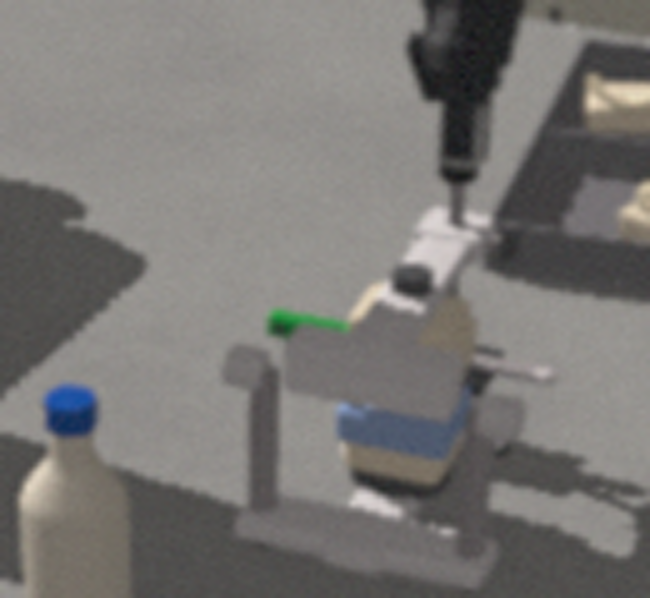

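```bash
python3 -m inch '[[1,[-0.1,0,0],0],[1,[-0.3,0,0],0],[1,[-1,0,0],0],[1,[-0.1,0,-0.6],0],[0.8,[0,0,-1],0],[0.6,[0,0,-1],0],[0.6,[0,0,-0.14],0],[0.6,[0.5,0,0],0],[0.6,[1,0,0],0],[0.6,[1,0,0],0],[0.6,[1,0,0],0],[0.6,[1,0,0],0],[0.6,[0,0,0],0]]'; python3 look.py w17
```

```text
time_s: 24.65
ee_pos: [0.5243, 0.2177, 0.0913]
eef_rot: [-2.841, 1.562, -2.757]
wrist_force: [-0.3, 0.3, -0.1]
gripper_width: 0.402
24.65 [0.5243 0.2177 0.0913] [-162.7686   89.5144 -157.9605] [-0.317   0.3416 -0.1429] 0.40180983828039224
```

View pics/w17.png

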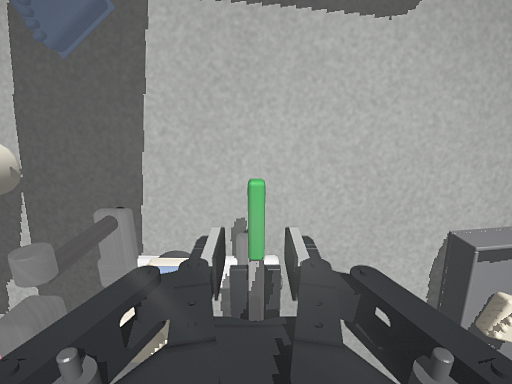

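```bash
python3 -m inch '[[0.6,[0.8,0.03,0.06],0],[0.6,[0.8,0,0],0],[0.6,[0.5,0,0],0],[0.6,[0.3,0,0],0],[0.6,[0,0,0],0],[0.6,[0,0,0],0]]'; python3 look.py w18
```

```text
time_s: 25.3
ee_pos: [0.5282, 0.2199, 0.0365]
eef_rot: [0.32, 1.569, 0.404]
wrist_force: [0.2, -0.6, -0.0]
gripper_width: 0.399
25.3 [0.5282 0.2199 0.0365] [18.3076 89.9122 23.1304] [ 0.2444 -0.5765 -0.037 ] 0.39901530466853713
```

View pics/w18.png

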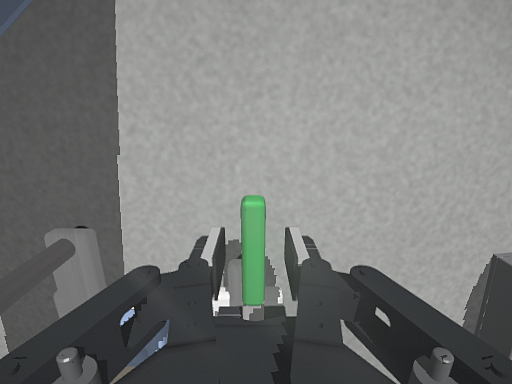

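```bash
python3 -m inch '[[0.6,[0.24,-0.04,-0.08],0],[0.6,[0,0,0],0],[0.75,[0,0,0],0],[0.9,[0,0,0],0],[1,[0,0,0],0],[1,[0,0,0],0],[1,[0,0,0],0]]' 25; python3 look.py w19
```

```text
time_s: 26.05
ee_pos: [0.5256, 0.2186, 0.03]
eef_rot: [0.683, 1.57, 0.767]
wrist_force: [-0.6, -0.2, 2.1]
gripper_width: 0.139
26.05 [0.5256 0.2186 0.03  ] [39.1376 89.9792 43.9637] [-0.6397 -0.2376  2.0907] 0.1394096166388793
```

```bash
python3 -m inch '[[1,[-0.012,0,0],0],[1,[0,0,0],0]]'; python3 -m inch '[[1,[0,0,0],0]]'
```

```text
time_s: 26.3
ee_pos: [0.5257, 0.2186, 0.0301]
eef_rot: [0.744, 1.57, 0.828]
wrist_force: [-1.1, 1.3, -0.6]
gripper_width: 0.133
time_s: 26.4
ee_pos: [0.5256, 0.2186, 0.0301]
eef_rot: [0.916, 1.571, 1.0]
wrist_force: [0.7, 0.8, -0.3]
gripper_width: 0.137
```

```bash
python3 -m inch '[[1,[0,0,-0.05],0],[1,[0,0,-0.1],0],[1,[0,0,-0.15],0],[1,[0,0,-0.15],0],[1,[0,0,-0.15],0]]'; python3 -m inch '[[1,[0,0,-0.15],0],[1,[0,0,-0.15],0],[1,[0,0,-0.15],0],[1,[0,0,-0.15],0]]';  python3 -m inch '[[1,[0,0,-0.15],0],[1,[0,0,-0.15],0],[1,[0,0,-0.15],0],[1,[0,0,-0.15],0],[1,[0,0,-0.15],0]]';python3 look.py w20
```

```text
time_s: 26.9
ee_pos: [0.5103, 0.2172, 0.0302]
eef_rot: [0.444, 1.571, 0.529]
wrist_force: [1.2, 0.3, -0.1]
gripper_width: 0.131
time_s: 27.3
ee_pos: [0.4954, 0.216, 0.0302]
eef_rot: [0.501, 1.571, 0.585]
wrist_force: [0.4, -0.1, -0.7]
gripper_width: 0.136
time_s: 27.8
ee_pos: [0.4768, 0.2144, 0.0302]
eef_rot: [0.412, 1.571, 0.496]
wrist_force: [2.1, -0.4, -0.4]
gripper_width: 0.134
27.8 [0.4768 0.2144 0.0302] [23.5838 89.9847 28.413 ] [ 2.0943 -0.3635 -0.4123] 0.13424954165912126
```

View pics/w20.png

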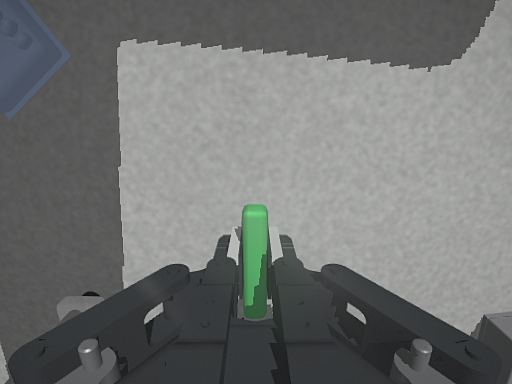

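```bash
python3 -m inch '[[1,[0,0,-0.15],0],[1,[0,0,-0.15],0],[1,[0,0,-0.15],0]]'; python3 -m inch '[[1,[0,0,-0.2],0],[1,[0,0,-0.2],0],[1,[0,0,-0.2],0],[1,[0,0,-0.25],0],[1,[0,0,-0.3],0],[1,[0,0,-0.3],0],[1,[0,0,0],0]]';python3 look.py w21; python3 - <<'E'
from h import *
s=bot.read_camera("scene")
cv2.imwrite("pics/s21.png",cv2.resize(s["img"][100:230,220:350],None,fx=5,fy=4.6,interpolation=cv2.INTER_CUBIC))
E
```

```text
time_s: 28.15
ee_pos: [0.4654, 0.2134, 0.0301]
eef_rot: [3.051, 1.57, 3.135]
wrist_force: [1.3, 0.0, -0.3]
gripper_width: 0.134
time_s: 28.85
ee_pos: [0.428, 0.21, 0.03]
eef_rot: [-2.856, 1.569, -2.772]
wrist_force: [0.5, 0.5, -0.6]
gripper_width: 0.134
28.85 [0.428 0.21  0.03 ] [-163.6519   89.8967 -158.801 ] [ 0.4807  0.4531 -0.6202] 0.13367013885320075
```

View pics/s21.png

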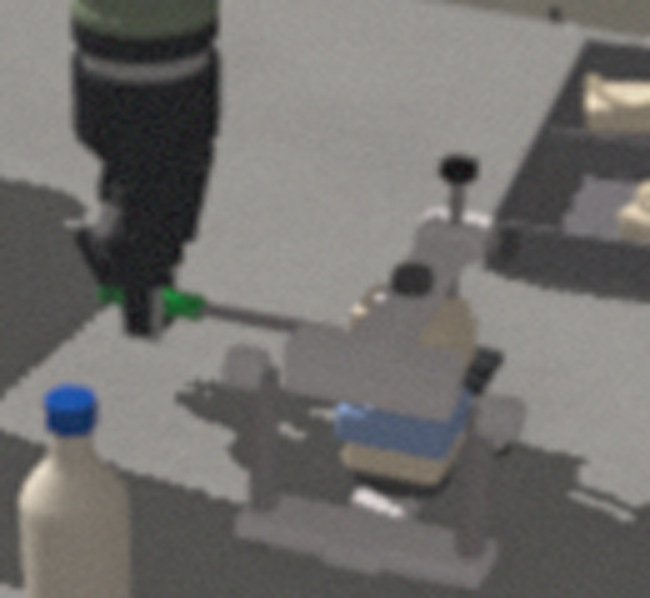

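```bash
python3 -m inch '[[1,[-0.5,0,0],0],[1,[-1,0,0],0.5],[1,[-1,0,0],0.5],[1,[-1,0,0],0.48],[1,[-1,0,0],0],[1,[-1,0,0],0],[1,[-1,0,0],0],[1,[-0.3,-0.5,0.25],0],[1,[0,-1,0.5],0],[1,[0,-1,0.5],0],[1,[0,-1,0.5],0],[1,[0,-1,0.5],0],[1,[0,-1,0.5],0],[1,[0,-1,0.5],0],[1,[0,-1,0.5],0],[1,[0,-1,0.5],0],[1,[0,-1,0.5],0],[1,[0,-0.5,0.25],0],[1,[0,0,0],0]]';python3 look.py w22; python3 - <<'E'
from h import *
s=bot.read_camera("scene")
cv2.imwrite("pics/s22.png",cv2.resize(s["img"][100:230,220:350],None,fx=5,fy=4.6,interpolation=cv2.INTER_CUBIC))
E
```

```text
time_s: 30.85
ee_pos: [0.5386, -0.0489, 0.1992]
eef_rot: [-3.103, 1.57, 3.113]
wrist_force: [1.2, 0.7, -0.3]
gripper_width: 0.136
30.85 [ 0.5386 -0.0489  0.1992] [-177.8144   89.9284  178.3727] [ 1.2282  0.7284 -0.3337] 0.1364801863293814
```

View pics/w22.png

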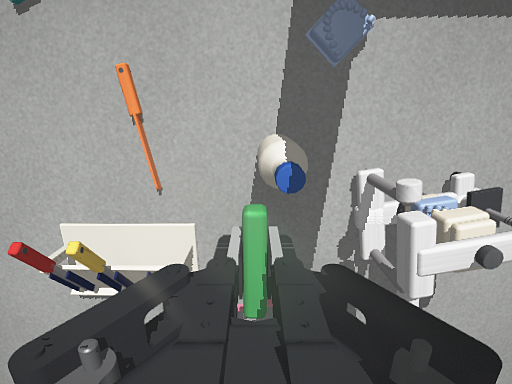

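View pics/s22.png

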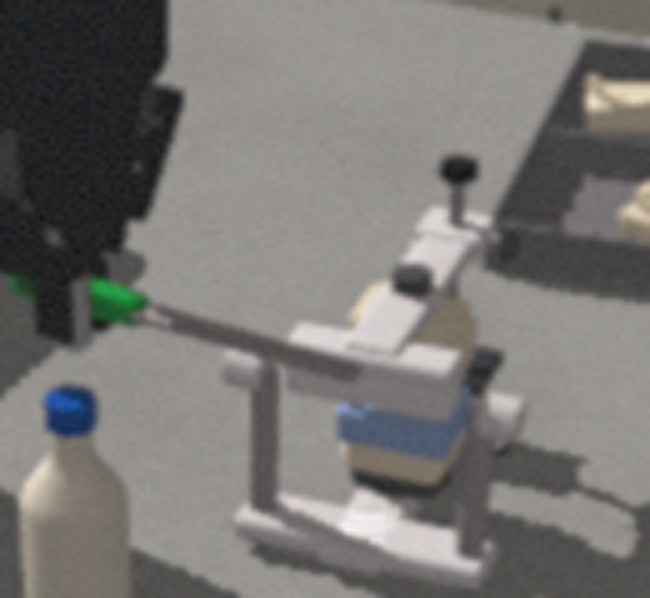

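```bash
python3 -m inch '[[1,[0,-0.6,0.3],0],[1,[0,-1,0.45],0],[1,[0,-1,0.45],0],[1,[0,-1,0.45],0],[1,[0,-0.8,0.4],0],[1,[0,-0.26,0.16],0],[1,[0.7,0,0],0],[1,[1,0,0],0],[1,[1,0,0],0],[1,[1,0,0],0],[1,[0.8,0,0],0],[1,[0.4,0,0],0],[1,[0,0,0],0],[1,[0,0,0],0]]';python3 look.py w23; python3 - <<'E'
from h import *
s=bot.read_camera("scene")
cv2.imwrite("pics/s23.png",cv2.resize(s["img"][210:370,160:310],None,fx=4,fy=3.75,interpolation=cv2.INTER_CUBIC))
E
```

```text
time_s: 32.35
ee_pos: [0.5868, -0.1666, 0.0784]
eef_rot: [-0.074, 1.569, -0.138]
wrist_force: [-0.0, -0.6, -0.7]
gripper_width: 0.138
32.35 [ 0.5868 -0.1666  0.0784] [-4.2681 89.9229 -7.8927] [-0.0304 -0.555  -0.7025] 0.13823019632718672
```

View pics/w23.png

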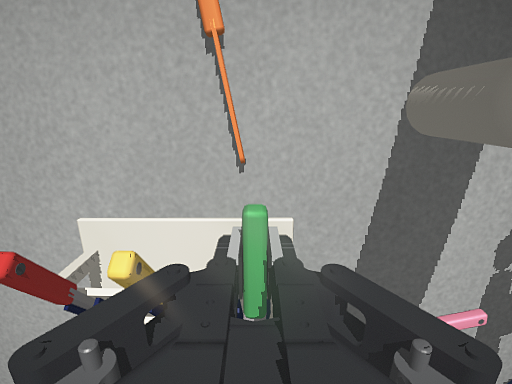

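View pics/s23.png

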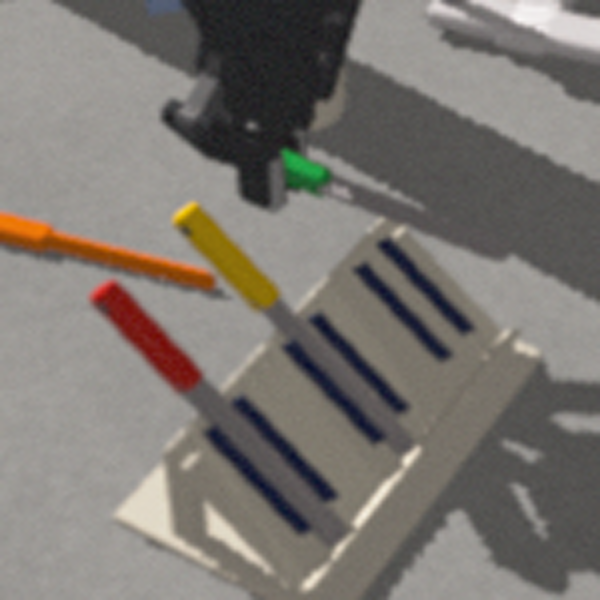

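```bash
python3 -m inch '[[1,[0.5,-0.085,0],0],[1,[0.4,0,0],0],[1,[0.24,0,0],0],[1,[0,0,0],0],[1,[0,0,0],0]]';python3 -m inch '[[1,[0.04,0,0],0],[1,[0,0,0],0]]';python3 -m inch '[[1,[0.04,0,0],0],[1,[0,0,0],0]]'
```

```text
time_s: 32.95
ee_pos: [0.586, -0.169, 0.0488]
eef_rot: [2.737, 1.57, 2.673]
wrist_force: [0.1, -1.0, -0.2]
gripper_width: 0.134
time_s: 33.15
ee_pos: [0.5862, -0.169, 0.0483]
eef_rot: [-0.026, 1.57, -0.09]
wrist_force: [-0.3, 0.1, -0.7]
gripper_width: 0.138
time_s: 33.35
ee_pos: [0.586, -0.169, 0.0472]
eef_rot: [0.45, 1.571, 0.386]
wrist_force: [-0.3, -0.3, 0.2]
gripper_width: 0.134
```

```bash
python3 -m inch '[[1,[0.03,0,0],0],[1,[0,0,0],0]]'|grep -E "ee_|force";python3 -m inch '[[1,[0.03,0,0],0],[1,[0,0,0],0]]'|grep -E "ee_|force"; python3 look.py w24; python3 - <<'E'
from h import *
s=bot.read_camera("scene")
cv2.imwrite("pics/s24.png",cv2.resize(s["img"][230:330,210:310],None,fx=6,fy=6,interpolation=cv2.INTER_CUBIC))
E
```

```text
ee_pos: [0.5862, -0.169, 0.0465]
wrist_force: [-0.7, -0.2, 1.1]
ee_pos: [0.5862, -0.1691, 0.046]
wrist_force: [-2.0, -0.1, 3.4]
33.75 [ 0.5862 -0.1691  0.046 ] [-5.4913 89.9603 -9.1475] [-1.9789 -0.1479  3.4432] 0.1371285924442483
```

View pics/s24.png

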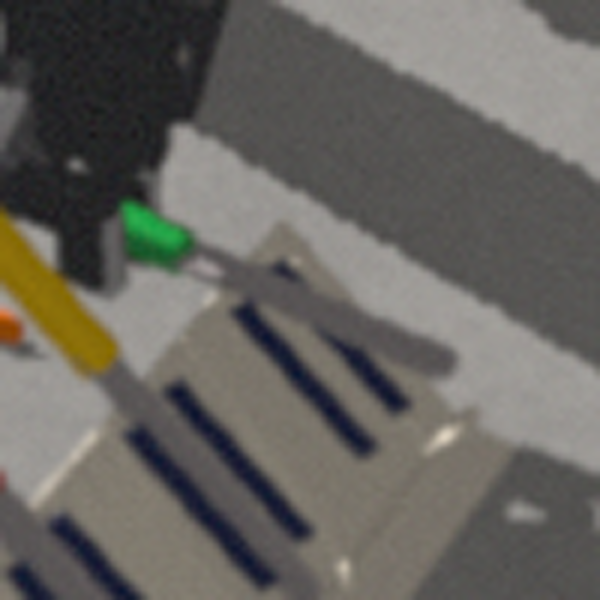

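View pics/w24.png

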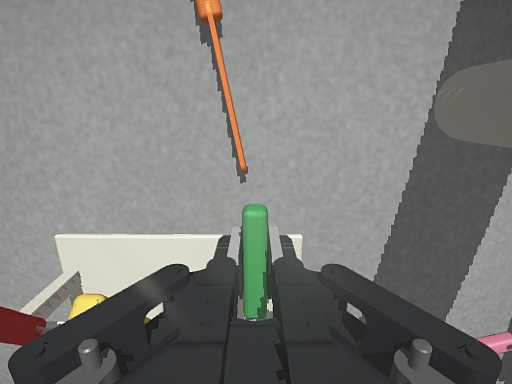

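```bash
python3 -m inch '[[0.9,[-0.02,0,0],0],[0.88,[0,0,0],0],[0.87,[0,0,0],0],[0.865,[0,0,0],0],[0.86,[0,0,0],0],[0.855,[0,0,0],0],[0.85,[0,0,0],0]]' 20; python3 - <<'E'
from h import *
s=bot.read_camera("scene")
cv2.imwrite("pics/s25.png",cv2.resize(s["img"][230:330,210:310],None,fx=6,fy=6,interpolation=cv2.INTER_CUBIC))
E
```

```text
time_s: 34.55
ee_pos: [0.5857, -0.1689, 0.0457]
eef_rot: [2.815, 1.57, 2.751]
wrist_force: [0.4, 0.9, -0.0]
gripper_width: 0.149
```

View pics/s25.png

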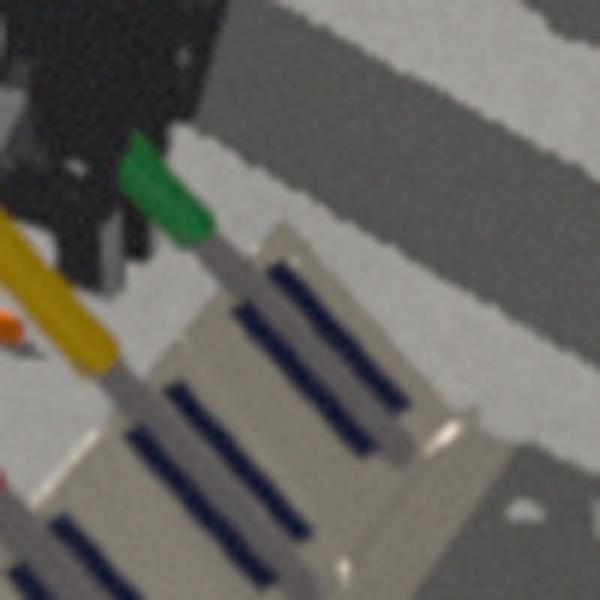

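```bash
python3 -m inch '[[0.8,[0,0,0],0],[0.7,[0,0,0],0],[0.6,[0,0,0],0],[0.6,[0,0,0],0]]'; python3 - <<'E'
from h import *
s=bot.read_camera("scene")
cv2.imwrite("pics/s26.png",cv2.resize(s["img"][230:350,180:310],None,fx=6,fy=5,interpolation=cv2.INTER_CUBIC))
E
```

```text
time_s: 35.0
ee_pos: [0.586, -0.169, 0.0461]
eef_rot: [1.468, 1.571, 1.404]
wrist_force: [0.4, -0.1, 0.6]
gripper_width: 0.4
```

View pics/s26.png

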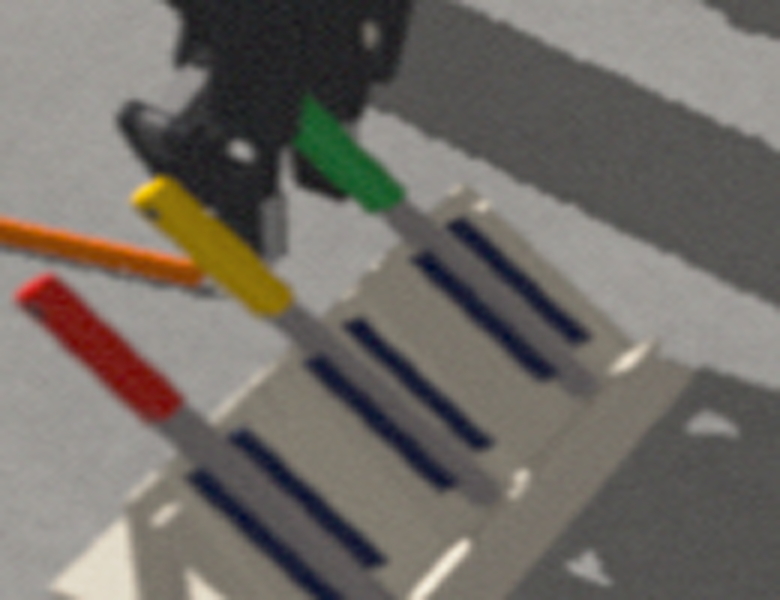

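```bash
python3 -m inch '[[0.6,[-0.5,0,0],0],[0.6,[-1,0,0],0],[0.6,[-1,0,0],0],[0.6,[-1,0,0],0],[0.6,[-1,0,0],0],[0.6,[-1,0,0.5],0],[0.6,[-1,0,1],0],[0.6,[-0.7,0,1],0],[0.6,[0,0,0.4],0],[0.6,[0,0,0],0],[0.6,[0,0,0],0]]'; python3 look.py w27; python3 - <<'E'
from h import *
s=bot.read_camera("scene")
cv2.imwrite("pics/s27.png",cv2.resize(s["img"][235:375,180:310],None,fx=4,fy=4,interpolation=cv2.INTER_CUBIC))
cv2.imwrite("pics/s27a.png",cv2.resize(s["img"][120:230,250:340],None,fx=5,fy=5,interpolation=cv2.INTER_CUBIC))
t=cv2.imread("pics/w27.png")
cv2.imwrite("pics/w27c.png",cv2.resize(t[20:220,150:350],None,fx=3,fy=3,interpolation=cv2.INTER_CUBIC))
E
```

```text
time_s: 36.15
ee_pos: [0.6568, -0.1733, 0.2245]
eef_rot: [2.955, 1.567, 2.892]
wrist_force: [-0.3, 0.4, -0.6]
gripper_width: 0.401
36.15 [ 0.6568 -0.1733  0.2245] [169.3279  89.7648 165.6755] [-0.3401  0.3725 -0.5501] 0.4007279887679114
```

View pics/w27c.png

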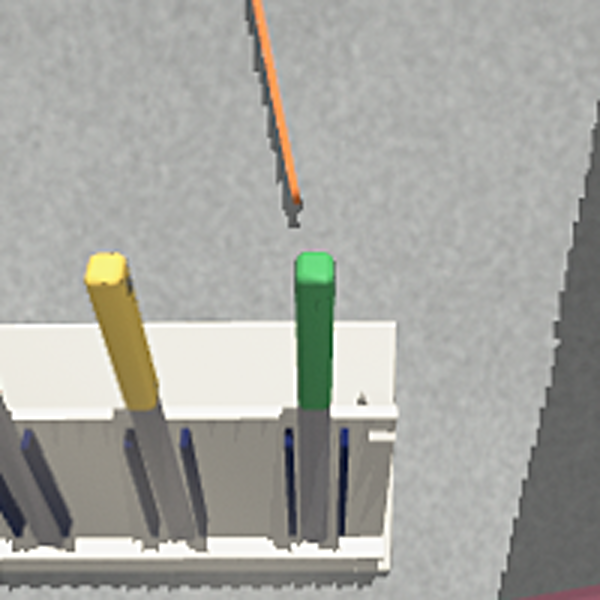

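View pics/s27.png

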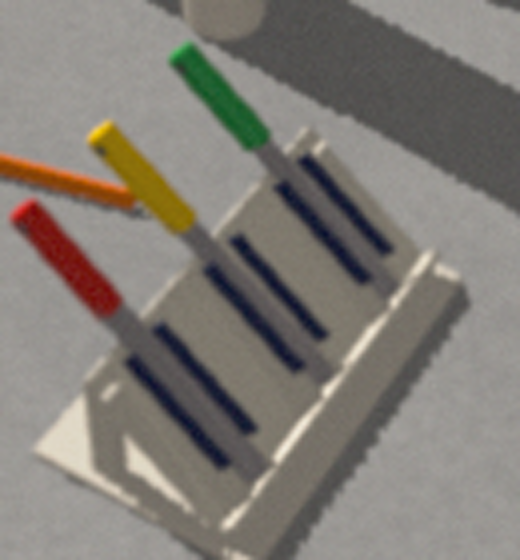

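View pics/s27a.png

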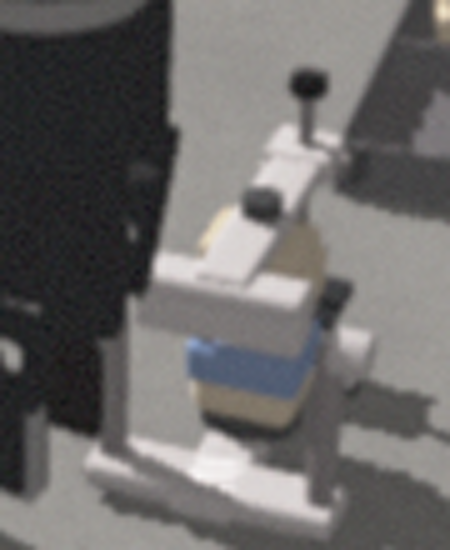

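```bash
python3 - <<'E'
from h import *; import pickle
for n,pts in (("w3",dict(y=((116,283),(144,406)),g=((308,283),(309,408)),r=None)),("w27",dict(y=((108,283),(143,410)),g=((315,283),(316,408))))):
    c=pickle.load(open(n+".pkl","rb"));T=c["T"];ax=T[:3,2]
    for k in "yg":
        a,b=pts[k]
        r=atz(ray(c,(150+a[0]/3,20+a[1]/3),T),.1196);f=atz(ray(c,(150+b[0]/3,20+b[1]/3),T),.0811)
        print(n,k,r,f,np.degrees(np.arctan2(f[1]-r[1],f[0]-r[0])),"centre",(r*27.5+f*18.5)/46)
a=cv2.imread("pics/w3.png")[80:220,100:300];b=cv2.imread("pics/w27.png")[80:220,100:300]
cv2.imwrite("pics/cmp.png",cv2.resize(np.hstack([a,b]),None,fx=2,fy=3,interpolation=cv2.INTER_CUBIC))
E
```

```text
w3 y [ 0.5824 -0.2252  0.1196] [ 0.6249 -0.2294  0.0811] -5.752903660551387 centre [ 0.5995 -0.2269  0.1041]
w3 g [ 0.5863 -0.1678  0.1196] [ 0.6295 -0.1705  0.0811] -3.5730128226012465 centre [ 0.6037 -0.1689  0.1041]
w27 y [ 0.5821 -0.2292  0.1196] [ 0.6254 -0.2317  0.0811] -3.3912665149782626 centre [ 0.5995 -0.2302  0.1041]
w27 g [ 0.5863 -0.1685  0.1196] [ 0.6287 -0.1708  0.0811] -3.0805661443353807 centre [ 0.6033 -0.1694  0.1041]
```

View pics/cmp.png

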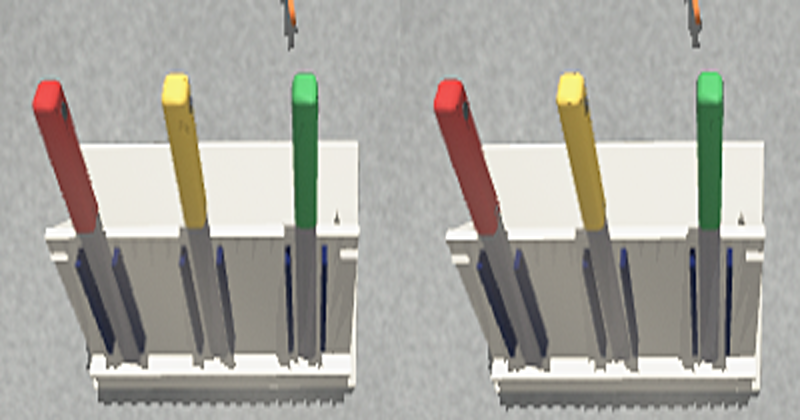

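The green feeler is back as it was at the start. The yellow handle, though, has been nudged about 3 mm sideways: its centre went from y -0.2269 to -0.2302. I'll ease it back between half-open pads without gripping it.

```bash
python3 -m inch '[[0.5,[0,-0.7,-0.7],0],[0.5,[0,-0.8,-0.75],0.2],[0.5,[0,-0.8,-0.7],0],[0.5,[0.6,0,0],0],[0.5,[1,0,0],0],[0.5,[1,0,0],0],[0.5,[1,0,0],0],[0.5,[0.6,0,0],0],[0.5,[0,0,0],0],[0.5,[0,0,0],0]]'; python3 look.py w28
```

```text
time_s: 37.25
ee_pos: [0.6002, -0.2272, 0.1212]
eef_rot: [2.789, 1.57, 2.705]
wrist_force: [0.5, -0.0, -0.9]
gripper_width: 0.503
37.25 [ 0.6002 -0.2272  0.1212] [159.8066  89.96   154.9964] [ 0.5311 -0.0083 -0.8915] 0.5029688236938756
```

View pics/w28.png

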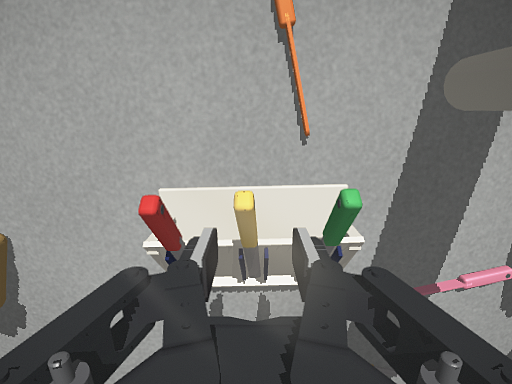

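```bash
python3 -m inch '[[0.6,[0,0,0],0],[0.6,[0.6,0,0],0],[0.6,[0.5,0,0],0],[0.6,[0.2,0,0],0],[0.7,[0,0,0],0],[0.75,[0,0,0],0],[0.78,[0,0,0],0],[0.81,[0,0,0],0],[0.83,[0,0,0],0],[0.84,[0,0,0],0],[0.84,[0,0,0],0]]'; python3 look.py w29
```

```text
time_s: 38.4
ee_pos: [0.6007, -0.2272, 0.0887]
eef_rot: [0.061, 1.571, -0.022]
wrist_force: [-0.2, -0.3, -0.7]
gripper_width: 0.158
38.4 [ 0.6007 -0.2272  0.0887] [ 3.513  89.9897 -1.2857] [-0.206  -0.3383 -0.6608] 0.1579117658490719
```

View pics/w29.png

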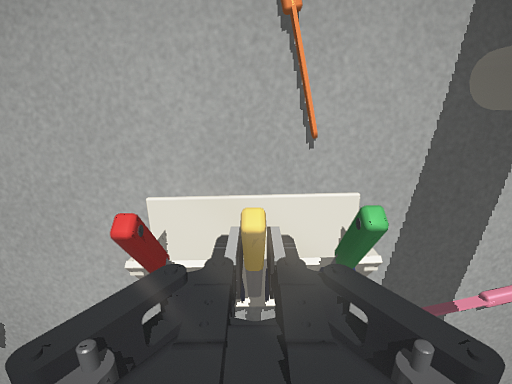

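Yellow now sits centred between the pads, with its handle at (253,235). I'll open slightly, go up and compare from the earlier viewpoint.

```bash
python3 -m inch '[[0.8,[0,0,0],0],[0.72,[0,0,0],0],[0.7,[0,0,0],0],[0.7,[-0.4,0,0],0],[0.7,[-1,0,0],0],[0.7,[-1,0,0],0],[0.7,[-1,0,0],-0.2],[0.6,[-1,0.4,0.4],0],[0.6,[-1,1,0.8],0],[0.6,[0,0.9,1],0],[0.5,[0,0,0],0],[0.5,[0,0,0],0]]'; python3 look.py w30;  python3 - <<'E'
from h import *
a=cv2.imread("pics/w3.png")[80:220,100:300];b=cv2.imread("pics/w30.png")[80:220,100:300]
cv2.imwrite("pics/cmp2.png",cv2.resize(np.hstack([a,b]),None,fx=2,fy=3,interpolation=cv2.INTER_CUBIC))
b=cv2.imread("pics/w30.png")
cv2.imwrite("pics/w30c.png",cv2.resize(b[20:220,150:350],None,fx=3,fy=3,interpolation=cv2.INTER_CUBIC))
E
```

```text
time_s: 39.65
ee_pos: [0.6593, -0.1729, 0.2237]
eef_rot: [-2.551, 1.57, -2.614]
wrist_force: [0.2, -0.1, 0.3]
gripper_width: 0.499
39.65 [ 0.6593 -0.1729  0.2237] [-146.1825   89.9707 -149.7647] [ 0.1799 -0.1053  0.2603] 0.49896848323258813
```

View pics/cmp2.png

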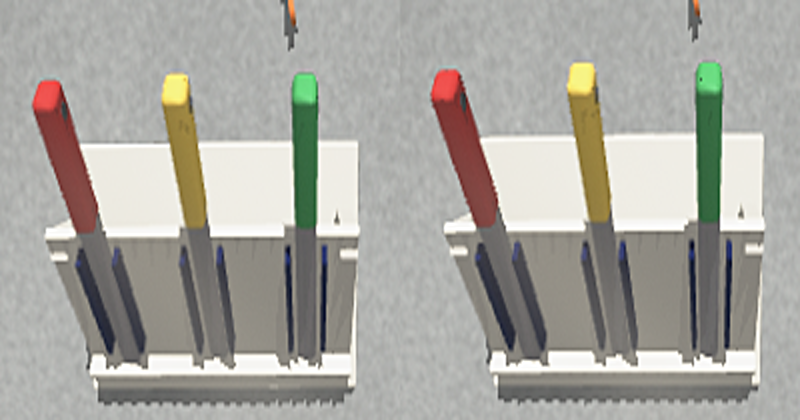

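View pics/w30c.png

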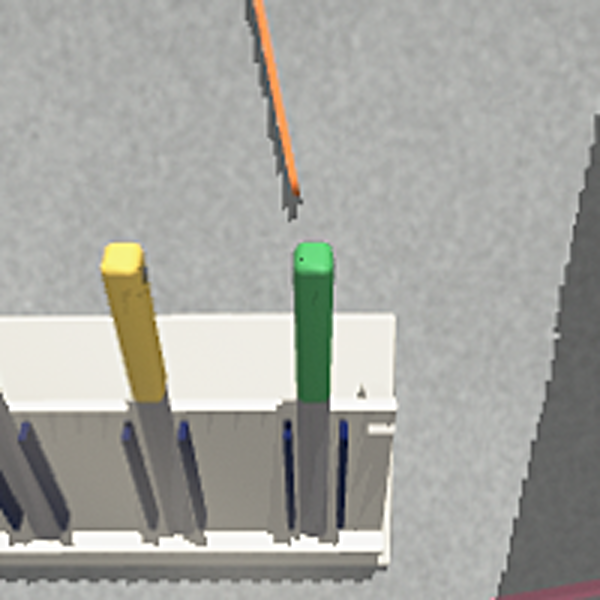

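```bash
python3 -m inch '[[0.5,[-0.6,0.5,0],0],[0.5,[-0.7,1,0.1],0],[0.5,[0,1,0.1],0],[0.5,[0,1,0.1],0],[0.5,[0,1,0.1],0],[0.5,[0,1,0.1],0],[0.5,[0,1,0.1],0],[0.5,[0,1,0.1],0],[0.5,[0,1,0.1],0],[0.5,[0,1,0.1],0],[0.5,[0,1,0.1],0],[0.5,[0,1,0],0],[0.5,[0,1,0],0],[0.5,[0,1,0],0],[0.5,[0,1,0],0],[0.5,[0,0.6,0],0],[0.5,[0,0,0],0],[0.5,[0,0,0],0]]'; python3 look.py w31;  python3 - <<'E'
from h import *
a=cv2.imread("pics/w2.png");b=cv2.imread("pics/w31.png")
cv2.imwrite("pics/w31c.png",cv2.resize(b[30:190,115:305],None,fx=4,fy=3.75,interpolation=cv2.INTER_CUBIC))
s=bot.read_camera("scene");cv2.imwrite("pics/s31.png",s["img"])
t=bot.read_camera("top");cv2.imwrite("pics/t31.png",t["img"])
cv2.imwrite("pics/s31c.png",np.hstack([cv2.resize(q[120:230,260:330],None,fx=5,fy=5,interpolation=cv2.INTER_CUBIC) for q in (cv2.imread("pics/scene0.png"),s["img"])]))
E
```

```text
time_s: 41.5
ee_pos: [0.7081, 0.2011, 0.2565]
eef_rot: [-1.266, 1.57, -1.33]
wrist_force: [0.0, 0.2, -0.1]
gripper_width: 0.503
41.5 [0.7081 0.2011 0.2565] [-72.5545  89.958  -76.2198] [ 0.0193  0.2057 -0.0514] 0.5030514914714224
```

View pics/w31c.png

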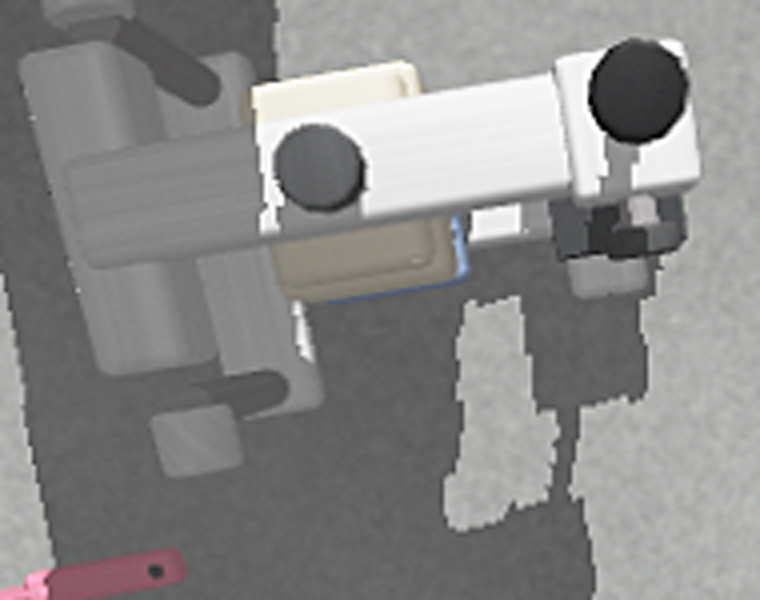

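View pics/s31c.png

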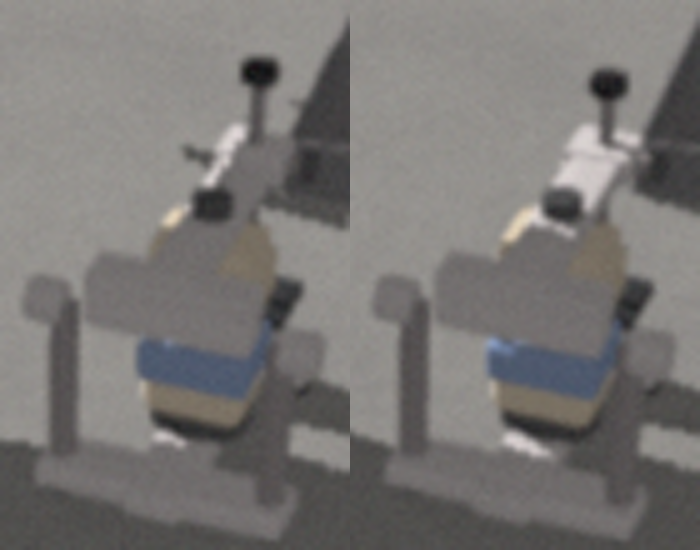

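View pics/t31.png

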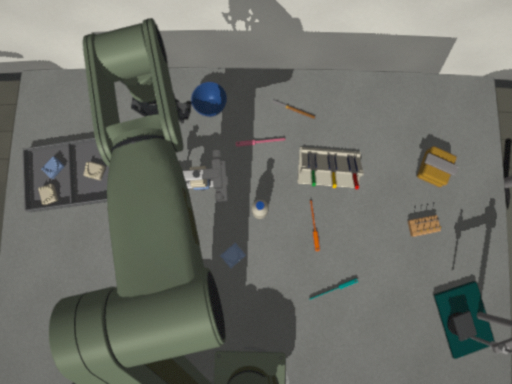

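```bash
python3 -c "
from plant import bot
o=bot.get_obs();print(o['time_s'],o['wrist_force']);print(bot.finish_job())"
```

```text
41.65 [-0.38222276 -0.28618725 -0.04986754]
the job is handed in; nothing more can be done
None
```

I set the pin with the green 3 mm feeler, put the feeler back in its own place, and handed the job in at 41.7 s.

- **Feeler:** I took it from the rack, levelled its blade on the table edge, and slid it flat under the pin. I then drew it out by the handle, against roughly 1–2 N of drag, which is at or below the 2–6 N expected.
- **Pin:** It slid down at about 5 N and came to a hard stop with the head at 172.0 mm. That matches 50 mm table + 3 mm blade + 119 mm pin. The pressing force peaked near 9 N.
- **Last checks:** The pictures show the casts closed, the pin about 6.5 mm lower than at the start, and the green feeler in its place in the rack as it was. I did not gauge the 3 mm gap again after drawing the blade.
- **What went wrong:** While I was replacing the green feeler, the gripper nudged the yellow handle about 3 mm within its slot. I eased it back between half-open pads, and it now stands within about 1.5 mm of where it was. In the pictures the red feeler, bottle, cast and look-alikes appear unmoved.

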